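Balance a lopsided canister and set it on the shaker deck

TASK

Take the sealed grinding canister by one of its carrying pins and stand it on the shaker deck, its large round end on the large round pad between the wide-set guides and its small end on the small pad between the close-set guides. Nobody knows where the heavy charge inside lies, so try it with a lift of a few centimetres and shift your grip along the pins until it hangs near level (within about 11 degrees) before you lift it clear and carry it over. Set it down without dropping it, and leave the bottles, the vial, the mortar and the pestle where they stand.

Things in the scene. Friction and masses are not known exactly. Their poses are not given: they have to be found in the camera images.
- canister: The sealed grinding canister: a closed steel shell 72 mm high with a large round end (90 mm across) centred at x = +100 mm, a small round end (68 mm across) at x = -100 mm and a 62 mm wide, 63 mm high box between; over it on two posts an aluminium bar 230 mm long (x), 12 mm thick (y), underside 136 mm, top 160 mm above its feet. Origin at foot level midway between the ends, z up. It weighs 0.5 to 0.95 kg.
- mid_pin (a point): centre of the middle carrying pin (canister x = 0, 150 mm above the feet). Seven steel pins cross the bar along y at x = -90, -60, -30, 0, 30, 60, 90 mm, each 8 mm thick, 36 mm end to end, 12 mm out on each side. Grip a pin's two ends from above, fingers closing along canister y. Pins turn freely in the bar: the canister swings, heavier side down, and settles in about 1 s.
- big_foot (a point): centre of the underside of the canister's large end (canister x = +100 mm). Both ends stand on slippery 4 mm plastic glide discs as wide as the ends, so the low end slides on the bench or deck when a tilted canister is lowered
- small_foot (a point): centre of the underside of the canister's small end (canister x = -100 mm). The charge inside does not shift, but where it lies is hidden: the whole canister's centre of mass is anywhere from x = -65 to +70 mm, 80 to 105 mm below the pins, so one of the pins from -60 to +60 mm is always near enough to balance
- deck: The shaker deck: a fixed low metal platform 340 mm long (x) by 130 mm (y), flat top 30 mm above the bench; origin on the bench under its middle, z up. Guide strips along x, 16 mm high, 8 mm thick: a wide-set pair around x = +100 mm (104 mm clear between, 90 mm long), a close-set pair around x = -100 mm (80 mm clear, 70 mm long). Bays are open at their ends; nothing clamps.
- big_pad (a point): centre of the large round grey pad (90 mm across, flush) on the deck's top, between the wide-set guides, at deck x = +100 mm
- small_pad (a point): centre of the small round grey pad (68 mm across, flush) on the deck's top, between the close-set guides, at deck x = -100 mm
- vial: small upright screw-cap vial, 28 mm across, 50 mm high, between the canister and the deck. Origin under its middle. A bystander: leave it.
- mortar: white porcelain mortar bowl, 124 mm across, 65 mm high. Origin under its middle. A bystander: leave it.
- reagent_a: white reagent bottle, 44 mm across, 85 mm high. Origin under its middle. A bystander: leave it.
- reagent_b: second white reagent bottle, 44 mm across, 85 mm high. Origin under its middle. A bystander: leave it.
- pestle: porcelain pestle standing on its broad end, 36 mm across, 115 mm high. Origin under its middle. A bystander: leave it.
- amber: amber glass bottle, 40 mm across, 70 mm high. Origin under its middle. A bystander: leave it.

How it is judged:
On the way:
1. the canister hangs from the fingers, both ends more than 50 mm above the bench, tilted less than 0.21 rad (12 degrees), for half a second (height (world z) of each of big_foot, small_foot above 0.05 m and angle between canister's own z axis and vertical below 0.21 rad and contact force between the fingers and canister above 1 N), for 0.5 s.
At the end, for the whole second after the job is handed in: The canister stands at rest and released on the deck, upright within 2 degrees: the large end's foot within 15 mm of the middle of the large pad, the small end's foot within 15 mm of the middle of the small pad, both no more than 4 mm above the deck's top (horizontal distance between big_foot and big_pad below 0.015 m and horizontal distance between small_foot and small_pad below 0.015 m and z of each of big_foot, small_foot in the frame of deck below 0.034 m and angle between canister's own z axis and vertical below 0.035 rad and linear speed of canister below 0.02 m/s and angular speed of canister below 0.1 rad/s); the robot touches nothing.
It fails at once if the canister is carried lopsided: both ends more than 60 mm above the bench while it tilts more than 0.38 rad (22 degrees) (height (world z) of each of big_foot, small_foot above 0.06 m and angle between canister's own z axis and vertical above 0.38 rad).
It fails at once if the canister is dropped or slammed on the deck (more than 80 N between them) (contact force between canister and deck above 80 N).
It fails at once if a bystander is pushed more than 40 mm or knocked over (distance of any of vial, mortar, reagent_a, reagent_b, pestle, amber from where it was at the start of the episode above 0.04 m or angle between any of vial, mortar, reagent_a, reagent_b, pestle, amber's own z axis and vertical above 0.5 rad).
It also fails if it takes over 72 s, if anything falls off the work surface, if the arm or the gripper's body presses on something with over 40 N, if the wrist force passes 120 N, or if a joint passes its speed limit or range.

ROBOT

A 6-joint arm with a two-finger parallel gripper is mounted at the origin on the work surface. World frame = base frame: x ahead of the robot, y to its left, z up, the work surface at z = 0. Lengths are in m, angles in rad, forces in N, time in s.
With the tool pointing down it reaches from about 0.35 to 0.725 m from the base axis. Payload 4.3 kg.
Tool frame: the origin (TCP) lies at the very end of the fingers, on their centre line; the grasp point (between the pads) lies 19 mm behind it (arm.hold_point_z is the distance from the TCP to the grasp point, in m); z points along the fingers, y is the direction in which the jaws open and shut (so a half turn about z gives the same grasp; the last joint's range is limited). The gripper opens to 85 mm and grips with 20 to 120 N. Pads are 22 mm wide; open, the fingers measure 114 mm over their backs; the gripper's body (76 mm by 85 mm) begins 54 mm behind the grasp point. The pads swing forward as they close: fully open they stand 13 mm farther back than shut.
Start: joints at [-0.11, 0.377, 0.081, 1.274, 0, 1.46], TCP at [0.575, 0, 0.202] pointing down, gripper open.
Joint ranges: [-2.72, 2.72], [-0.84, 1.66], [-1.02, 1.22], [-1.77, 2.12], [-1.37, 1.28], [-3.14, 3.14]. Speed limits (rad/s): [2.57, 2.57, 3.14, 3.14, 3.14, 3.14].

INTERFACE

Orientations are given as a unit quaternion [x, y, z, w].
In Python, from station import arm, get_image, calibration gives the robot as it stands.
- The arm moves only by the tool move_arm, never from a script. Its argument "motion" is a list of rows, each an object of numbers: "jaw": the finger opening in m, from 0 to 0.0854; "tx", "ty", "tz": the shift along the tool's x, y, z in m; "rx", "ry", "rz": the turn, a rotation vector about the tool's x, y, z in degrees. In form: [{"jaw": .., "tx": .., "ty": .., "tz": .., "rx": .., "ry": .., "rz": ..}, ...]. A call has 1 to 8 rows; each row is the pose to reach, as a shift and turn from the pose commanded when the call began, along the tool's axes at that moment; what a row does not reach only later rows make up. A row lasts 1/10 s, in which the tool goes at most 50 mm and 8.59 degrees, less where a joint would pass 70% of its speed; a pose out of reach is approached as far as the arm can. A call with a gripper value outside its range is refused whole. The fingers move at their own pace and stop on an object; the grip force is fixed at half the most. Time passes only in rows, so rows that repeat a pose let the fingers close. It gives the time, the measured TCP pose, the force and the opening at its end, in the units of the state.
- arm.observe(): the state, without advancing time (a new reading comes with each control period).
- get_image(name): name is "scene" or "side" or "wrist"; returns the picture (420x560x3 uint8, red, green, blue); there is no depth.
- calibration(name): a dict with "fx", "fy", "cx", "cy" (pixels), "dist_coeffs" ([k1, k2, p1, p2, k3] as OpenCV has them; the pictures are not rectified), "view" (4x4, takes a point from world to camera coordinates). Camera axes: x right, y up, looking along -z (the intrinsics and any distortion apply to the point x, -y, -z); pixel columns grow to the right and rows downward; lengths in m; the calibration is good to about 2 mm. A picture is of the moment at which its call begins: read the wrist's pose just before it. calibration takes no time and is no camera call; for the wrist camera it gives the pose at the moment of the call.
- arm.close_job(): hands the job in, once; it reports no verdict.
The state is a dict: "t": time; "q": joint angles; "qvel": joint speeds; "joint_efforts": joint torques, N m; "position": TCP position; "ee_rot": TCP orientation; "contact_force": force on the tool from outside, world axes, zero at the start; "wrist_torque": the same for the moment, N m; "grip_width": finger opening in m.
Only numpy, scipy, OpenCV 4.12 (cv2) and the standard library are available. Lean on these libraries where they do the work, as an engineer would, in place of code of your own. Each camera call takes 0.05 s, during which the arm holds its last target.

## Working session

There is one attempt and no reset: what is moved stays moved. The work goes in short steps, Python scripts to look and compute and a tool call to move; the robot and the scene stay as the last step left them, time stands still between calls to the robot, and variables do not carry over. Pictures are saved under pics/ and viewed, and the job is handed in when it is done.

Besides the shell and the picture viewer there is one more tool, called as a command line: name --argument value ..., lists and objects as JSON in quotes. move_arm: Moves the arm, as the interface text tells. Its arguments: {"type":"object","properties":{"motion":{"type":"array","items":{"type":"object","properties":{"jaw":{"type":"number"},"tx":{"type":"number"},"ty":{"type":"number"},"tz":{"type":"number"},"rx":{"type":"number"},"ry":{"type":"number"},"rz":{"type":"number"}}}}},"required":["motion"]}

```bash
ls; mkdir -p pics
python3 - <<'E'
from station import arm,get_image,calibration
import cv2
print(arm.observe())
for n in("scene","side","wrist"):
    c=calibration(n);print(n,c)
    cv2.imwrite(f"pics/{n}0.png",get_image(n)[:,:,::-1])
E
```

```text
pics
{'t': 0.0, 'q': array([-1.10334759e-01,  3.78073868e-01,  7.96363453e-02,  1.27440156e+00,
       -2.88627376e-05,  1.46049691e+00]), 'qvel': array([ 0.00018196, -0.00113732, -0.00122243, -0.00038406, -0.00118847,
        0.0011024 ]), 'joint_efforts': array([ 5.03441061e-04, -4.63600910e+01,  2.69876987e+01,  2.07655923e-02,
       -6.74222474e-05, -6.15417605e-06]), 'position': array([5.74286694e-01, 5.52198993e-05, 2.00958817e-01]), 'ee_rot': array([ 7.07118896e-01,  7.07093928e-01, -6.49587344e-04, -7.88326616e-04]), 'contact_force': array([-0.5583284 , -0.3777026 , -0.18386269]), 'wrist_torque': array([ 0.00130217, -0.0435478 ,  0.01894884]), 'grip_width': 0.08526642262236026}
scene {'fx': 490.62437439100233, 'fy': 490.62437439100233, 'cx': 276.7802371807908, 'cy': 213.37450795740776, 'dist_coeffs': array([-0.00283303,  0.        ,  0.        ,  0.        ,  0.        ]), 'view': array([[ 0.89125114,  0.45337284,  0.01115692, -0.52018553],
       [-0.29029354,  0.5514197 ,  0.78209077,  0.05811029],
       [ 0.34842657, -0.70027807,  0.62306464, -1.36623159],
       [ 0.   
[... 333 characters left out ...]
0.48741938,  0.83915777, -0.25105776],
       [-0.34617358, -0.76459052,  0.54365907, -1.06367465],
       [ 0.        ,  0.        ,  0.        ,  1.        ]])}
wrist {'fx': 356.34417971619496, 'fy': 356.34417971619496, 'cx': 278.186182752439, 'cy': 206.13523575380563, 'dist_coeffs': array([0.0291185, 0.       , 0.       , 0.       , 0.       ]), 'view': array([[ 9.99998850e-01,  7.16821704e-04, -1.33673136e-03,
        -5.73358587e-01],
       [-1.09965575e-03,  9.49616299e-01, -3.13412948e-01,
         4.12766499e-02],
       [ 1.04472068e-03,  3.13414058e-01,  9.49615994e-01,
        -3.79681741e-01],
       [ 0.00000000e+00,  0.00000000e+00,  0.00000000e+00,
         1.00000000e+00]])}
```

View pics/scene0.png

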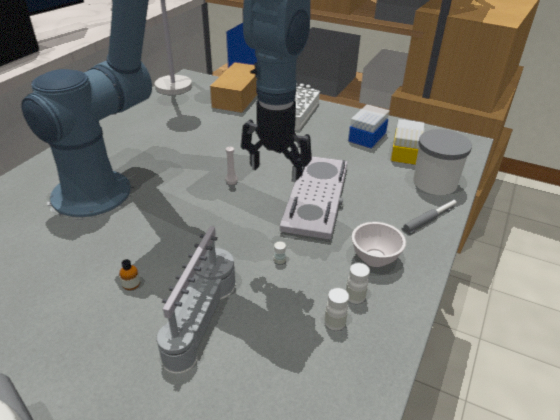

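View pics/side0.png

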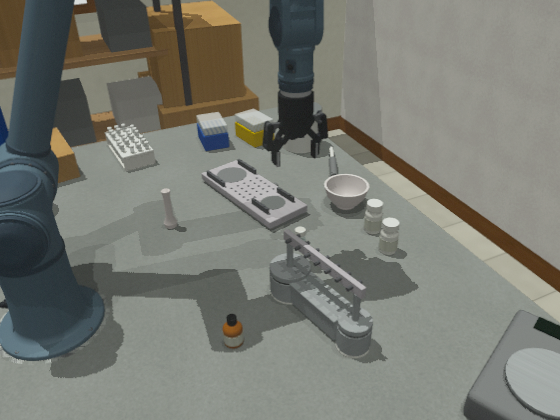

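View pics/wrist0.png

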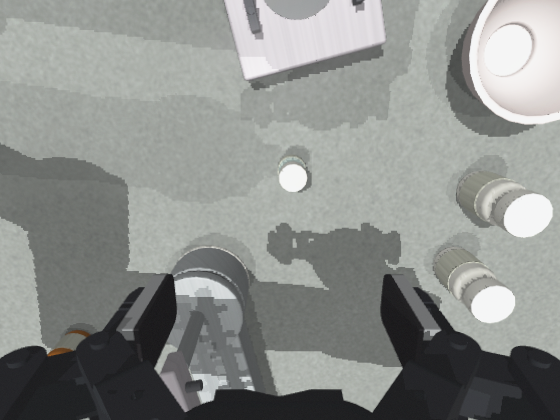

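Run:
```python
import cv2,numpy as np
s=cv2.imread('pics/scene0.png');d=cv2.imread('pics/side0.png')
def z(i,x,y,w,h,n): cv2.imwrite(n,cv2.resize(i[y:y+h,x:x+w],(800,600),interpolation=cv2.INTER_CUBIC))
z(s,110,220,200,150,'pics/zs_can.png');z(d,230,220,200,150,'pics/zd_can.png')
z(s,240,130,160,120,'pics/zs_deck.png');z(d,180,140,160,120,'pics/zd_deck.png')
```

```text
(no output)
```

View pics/zs_can.png

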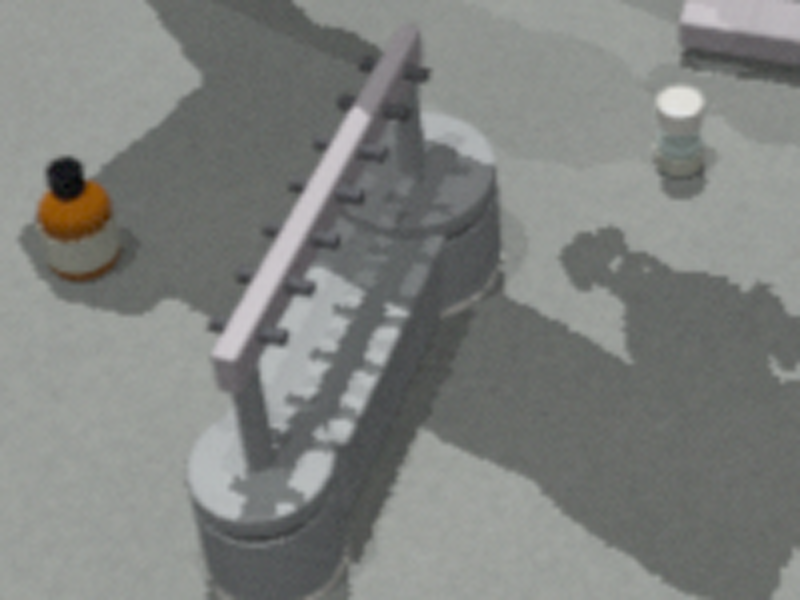

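View pics/zd_can.png

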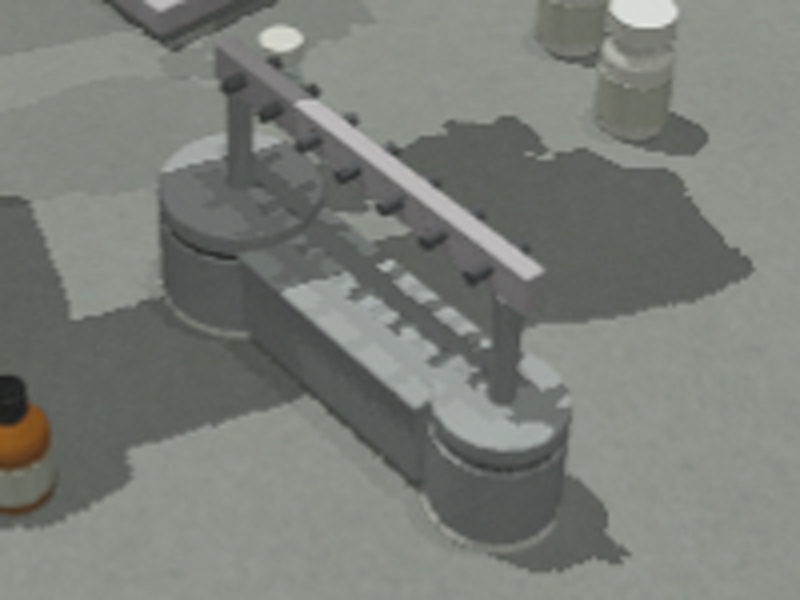

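View pics/zs_deck.png

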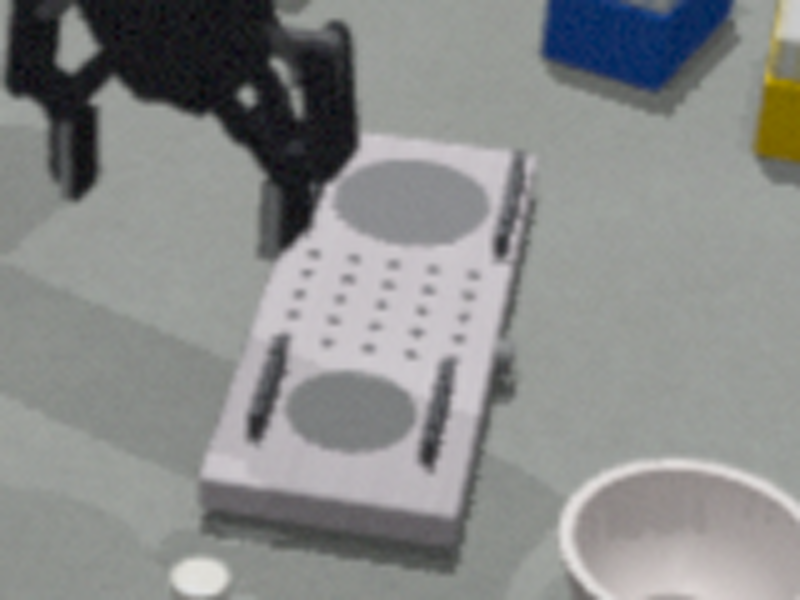

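View pics/zd_deck.png

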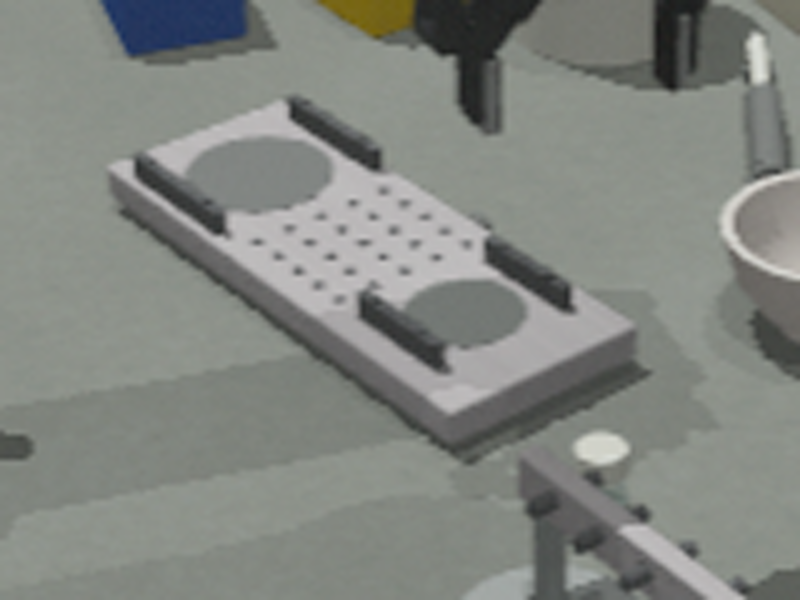

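```bash
cat > h.py <<'E'
import numpy as np,cv2
from station import arm,get_image,calibration
def ray(c,p):
    K=np.array([[c['fx'],0,c['cx']],[0,c['fy'],c['cy']],[0,0,1]])
    u=cv2.undistortPoints(np.array(p,float).reshape(-1,1,2),K,c['dist_coeffs']).reshape(-1,2)
    d=np.c_[u[:,0],-u[:,1],-np.ones(len(u))]
    V=c['view'];R=V[:3,:3];o=-R.T@V[:3,3]
    return o,d@R
def plane(c,p,z):
    o,d=ray(c,p); s=(z-o[2])/d[:,2]; return o+s[:,None]*d
def proj(c,P):
    P=np.atleast_2d(P);V=c['view'];q=P@V[:3,:3].T+V[:3,3];q=q*[1,-1,-1]
    K=np.array([[c['fx'],0,c['cx']],[0,c['fy'],c['cy']],[0,0,1]])
    return cv2.projectPoints(q,np.zeros(3),np.zeros(3),K,c['dist_coeffs'])[0].reshape(-1,2)
E
python3 - <<'E'
from h import *
np.set_printoptions(precision=4,suppress=True)
cs,cd=calibration('scene'),calibration('side')
Z=lambda L,x,y,k:np.array(L,float)/k+[x,y]-.5+.5/k
R=Z([(285,336),(312,288),(337,240),(361,197),(384,154),(407,112),(427,73)],110,220,4)
L=Z([(212,326),(238,276),(266,232),(293,188),(318,145),(341,102),(363,64)],110,220,4)
a,b=plane(cs,R,.15),plane(cs,L,.15)
print((a+b)/2,np.linalg.norm(a-b,axis=1))
# side near tips
print('side pins near tips',plane(cd,Z([(233,85),(271,111),(308,140),(347,173),(389,206),(432,239),(479,273)],230,220,4),.15))
print('side bar top far/near',plane(cd,Z([(228,40),(532,277)],230,220,4),.16))
print('scene bar top far/near',plane(cs,Z([(412,30),(227,360)],110,220,4),.16))
print('feet scene?')
print('pads s',plane(cs,Z([(411,202),(350,411)],240,130,5),.03))
print('pads d',plane(cd,Z([(260,173),(466,313)],180,140,5),.03))
print('deck corners d',plane(cd,Z([(108,166),(286,98),(637,333),(448,413)],180,140,5),.03))
print('deck corners s',plane(cs,Z([(203,482),(462,518),(537,153)],240,130,5),.03))
s=plane(cs,[[280,246],[129,266],[377,236],[359,270],[338,296]],.05);print('byst',s)
for i in('scene0','side0'):
    c=cs if i[1]=='c' else cd
    im=cv2.cvtColor(cv2.imread(f'pics/{i}.png'),cv2.COLOR_BGR2HSV)
E
```

```text
[[ 0.5369 -0.3192  0.15  ]
 [ 0.5301 -0.2901  0.15  ]
 [ 0.5241 -0.2611  0.15  ]
 [ 0.5182 -0.2322  0.15  ]
 [ 0.5117 -0.2024  0.15  ]
 [ 0.5045 -0.1717  0.15  ]
 [ 0.4978 -0.1424  0.15  ]] [0.0334 0.0351 0.0338 0.0334 0.0333 0.0344 0.0339]
side pins near tips [[ 0.4865 -0.1457  0.15  ]
 [ 0.4943 -0.1736  0.15  ]
 [ 0.5004 -0.2024  0.15  ]
 [ 0.5056 -0.2333  0.15  ]
 [ 0.5119 -0.2634  0.15  ]
 [ 0.5184 -0.2926  0.15  ]
 [ 0.5258 -0.3219  0.15  ]]
side bar top far/near [[ 0.4953 -0.1216  0.16  ]
 [ 0.5394 -0.3436  0.16  ]]
scene bar top far/near [[ 0.496  -0.1224  0.16  ]
 [ 0.5449 -0.3431  0.16  ]]
feet scene?
pads s [[0.5433 0.3647 0.03  ]
 [0.5911 0.1706 0.03  ]]
pads d [[0.5452 0.368  0.03  ]
 [0.5925 0.1719 0.03  ]]
deck corners d [[0.4656 0.4174 0.03  ]
 [0.5933 0.4506 0.03  ]
 [0.6671 0.1128 0.03  ]
 [0.5452 0.0894 0.03  ]]
deck corners s [[0.5497 0.0847 0.03  ]
 [0.6738 0.1191 0.03  ]
 [0.5891 0.4484 0.03  ]]
byst [[ 0.5918 -0.0008  0.05  ]
 [ 0.3284 -0.212   0.05  ]
 [ 0.7792  0.1369  0.05  ]
 [ 0.7793  0.0099  0.05  ]
 [ 0.7662 -0.0817  0.05  ]]
```

move_arm --motion '[{"tx":-0.045,"ty":-0.011,"rz":-4,"jaw":0.085},{"tx":-0.09,"ty":-0.022,"rz":-8,"jaw":0.085},{"tx":-0.135,"ty":-0.033,"rz":-12,"jaw":0.085},{"tx":-0.18,"ty":-0.044,"rz":-12,"jaw":0.085},{"tx":-0.232,"ty":-0.056,"rz":-12,"jaw":0.085},{"tx":-0.232,"ty":-0.056,"rz":-12,"jaw":0.085},{"tx":-0.232,"ty":-0.056,"rz":-12,"jaw":0.085}]'

```text
schema error: expected keys jaw, tx, ty, tz, rx, ry, rz
```

Run:
```python
from h import *
o=arm.observe();print(o['position'],o['ee_rot'],o['contact_force'],o['t'])
c=calibration('wrist');i=get_image('wrist')
cv2.imwrite('pics/w1.png',i[:,:,::-1]);cv2.imwrite('pics/sd1.png',cv2.resize(get_image('side')[:,:,::-1],(800,600)))
ax=np.array([np.cos(np.radians(102)),np.sin(np.radians(102)),0])
P=[np.array([.518,-.2325,.15])+k*.03*ax for k in range(-3,4)]
print(proj(c,np.array(P)))
```

```text
[5.74451698e-01 6.22975645e-05 2.01145244e-01] [ 7.07107775e-01  7.07105322e-01 -5.08924695e-04 -6.32300425e-04] [0.18205828 0.06637424 0.02775628] 0.15
[[237.90506829 542.6089479 ]
 [229.99221594 520.10812665]
 [221.65893552 496.51556374]
 [212.8640034  471.73392474]
 [203.55975574 445.65148525]
 [193.69069082 418.13904278]
 [183.19168899 389.04597349]]
```

View pics/w1.png

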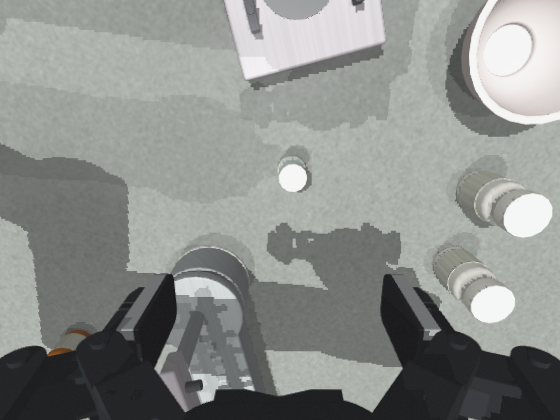

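View pics/sd1.png

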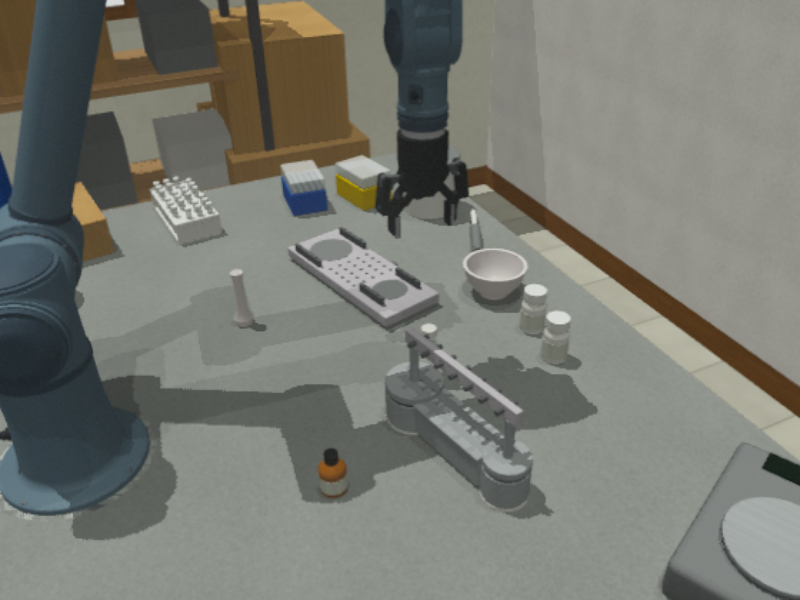

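move_arm --motion '[{"tx":-0.045,"ty":-0.011,"tz":0,"rx":0,"ry":0,"rz":-4,"jaw":0.085},{"tx":-0.09,"ty":-0.022,"tz":0,"rx":0,"ry":0,"rz":-8,"jaw":0.085},{"tx":-0.135,"ty":-0.033,"tz":0,"rx":0,"ry":0,"rz":-12,"jaw":0.085},{"tx":-0.18,"ty":-0.044,"tz":0,"rx":0,"ry":0,"rz":-12,"jaw":0.085},{"tx":-0.232,"ty":-0.056,"tz":0,"rx":0,"ry":0,"rz":-12,"jaw":0.085},{"tx":-0.232,"ty":-0.056,"tz":0,"rx":0,"ry":0,"rz":-12,"jaw":0.085},{"tx":-0.232,"ty":-0.056,"tz":0,"rx":0,"ry":0,"rz":-12,"jaw":0.085}]'

```text
t: 0.95
position: [0.5185, -0.2331, 0.2017]
ee_rot: [0.63, 0.776, 0.0, -0.0]
contact_force: [0.1, 0.6, -0.0]
grip_width: 0.0851
```

Run:
```python
from h import *
o=arm.observe();print(o['position'],o['ee_rot'],o['contact_force'],o['t'])
c=calibration('wrist');i=get_image('wrist')
cv2.imwrite('pics/w2.png',i[:,:,::-1]);cv2.imwrite('pics/sd2.png',cv2.resize(get_image('side')[:,:,::-1],(800,600)))
ax=np.array([np.cos(np.radians(102)),np.sin(np.radians(102)),0])
P=[np.array([.518,-.2325,.15])+k*.03*ax for k in range(-3,4)]
print(proj(c,np.array(P)))
```

```text
[ 0.5185418  -0.23307072  0.20165062] [ 6.30434473e-01  7.76242396e-01  2.15628879e-04 -2.66936740e-04] [ 0.08456958  0.62933496 -0.03347367] 0.95
[[278.93999782 328.96224089]
 [278.87498584 293.5019427 ]
 [278.80565187 255.50309867]
 [278.73140839 214.6001683 ]
 [278.65153103 170.34127716]
 [278.56511379 122.16028195]
 [278.47100606  69.33762229]]
```

View pics/w2.png

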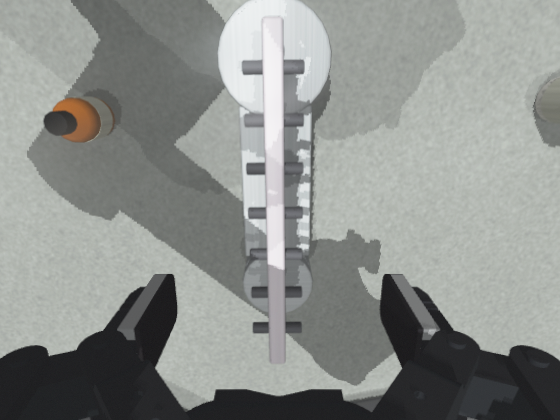

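View pics/sd2.png

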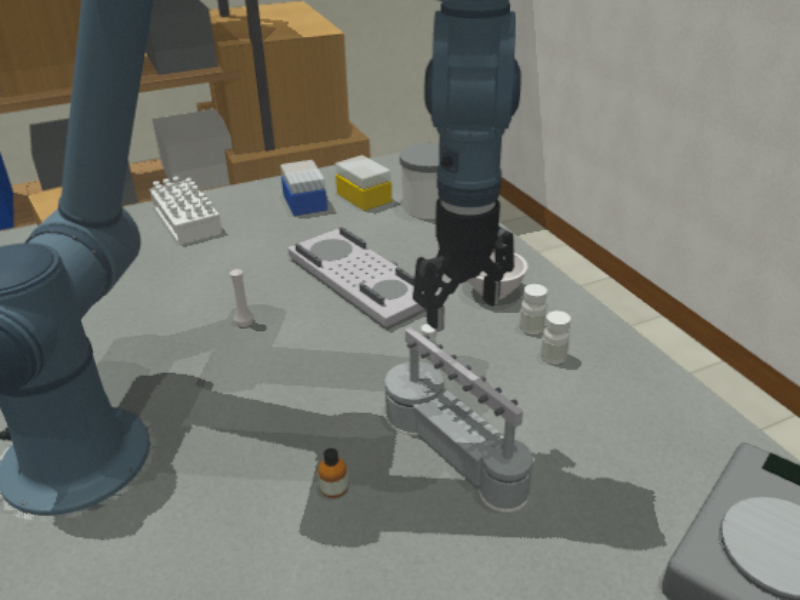

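move_arm --motion '[{"tx":0.002,"ty":-0.002,"tz":0.02,"rx":0,"ry":0,"rz":-0.6,"jaw":0.085},{"tx":0.002,"ty":-0.002,"tz":0.045,"rx":0,"ry":0,"rz":-0.6,"jaw":0.085},{"tx":0.002,"ty":-0.002,"tz":0.071,"rx":0,"ry":0,"rz":-0.6,"jaw":0.085},{"tx":0.002,"ty":-0.002,"tz":0.071,"rx":0,"ry":0,"rz":-0.6,"jaw":0.085},{"tx":0.002,"ty":-0.002,"tz":0.071,"rx":0,"ry":0,"rz":-0.6,"jaw":0.045},{"tx":0.002,"ty":-0.002,"tz":0.071,"rx":0,"ry":0,"rz":-0.6,"jaw":0.02},{"tx":0.002,"ty":-0.002,"tz":0.071,"rx":0,"ry":0,"rz":-0.6,"jaw":0.02},{"tx":0.002,"ty":-0.002,"tz":0.071,"rx":0,"ry":0,"rz":-0.6,"jaw":0.02}]'

```text
t: 1.85
position: [0.5176, -0.2309, 0.1322]
ee_rot: [0.625, 0.78, 0.0, 0.001]
contact_force: [0.3, 0.1, 0.2]
grip_width: 0.0277
```

Run:
```python
from h import *
c=calibration('wrist');i=get_image('wrist')
cv2.imwrite('pics/w3.png',i[:,:,::-1]);cv2.imwrite('pics/sd3.png',cv2.resize(get_image('side')[160:380,200:493,::-1],(800,600)))
```

```text
(no output)
```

View pics/w3.png

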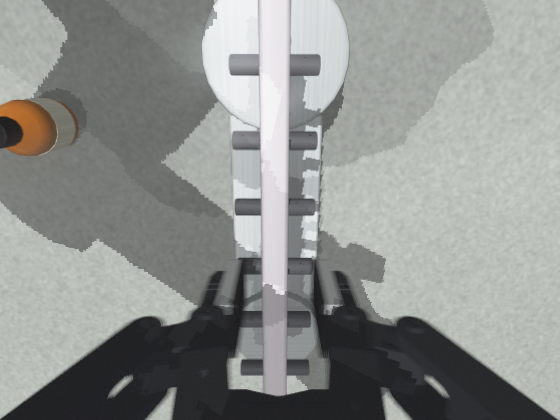

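View pics/sd3.png

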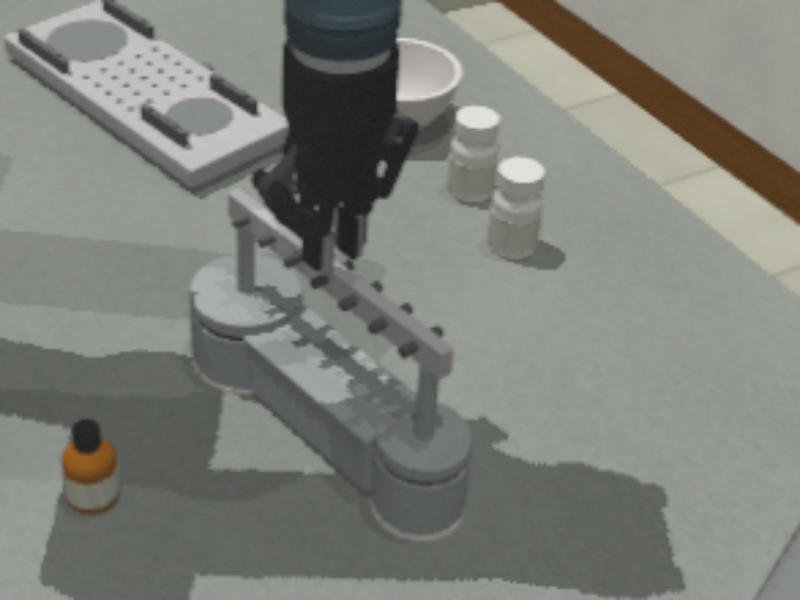

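Run:
```python
from h import *
o=arm.observe();print(o)
c=calibration('wrist')
ax=np.array([np.cos(np.radians(102.6)),np.sin(np.radians(102.6)),0])
P=[np.array([.516,-.231,.15])+k*.03*ax for k in range(-3,4)]
print(proj(c,np.array(P)));print(proj(c,[[*(np.array([.516,-.231,.072])+.1*ax)[:2],.072],[*o['position'][:2],o['position'][2]],[*o['position'][:2],.15]]))
```

```text
{'t': 1.95, 'q': array([-5.31775704e-01,  3.86619473e-01, -8.90024319e-02,  1.09377861e+00,
        4.71085433e-05,  8.19206067e-01]), 'qvel': array([-0.00189831,  0.00367502, -0.00588104, -0.00154354,  0.00290187,
       -0.00062171]), 'joint_efforts': array([ 7.58575508e-02, -4.59571195e+01,  2.61471462e+01, -1.01254237e-02,
        3.42078150e-03,  2.26510606e-04]), 'position': array([ 0.51712558, -0.23076716,  0.13165359]), 'ee_rot': array([6.25280314e-01, 7.80399924e-01, 1.23265897e-04, 6.87335430e-04]), 'contact_force': array([-0.40931637, -0.34099891, -0.0204986 ]), 'wrist_torque': array([-0.02268363, -0.01281937,  0.00140782]), 'grip_width': 0.019988507709931828}
[[277.52417973 411.50087706]
 [277.52969724 367.12926356]
 [277.53511488 318.58782689]
 [277.54031041 265.09038945]
 [277.54511017 205.5965635 ]
 [277.54926678 138.69321507]
 [277.55242583  62.40464287]]
[[277.55926243  52.96541793]
 [279.72034663 248.71369758]
 [279.94005782 265.12429442]]
```

Run:
```python
from h import *
i=get_image('wrist');print(arm.observe()['grip_width'])
cv2.imwrite('pics/w4.png',cv2.resize(i[210:420,140:420,::-1],(800,600)))
cv2.imwrite('pics/sd4.png',cv2.resize(get_image('side')[200:290,260:380,::-1],(800,600),interpolation=cv2.INTER_CUBIC))
```

```text
0.019649309355448497
```

View pics/w4.png

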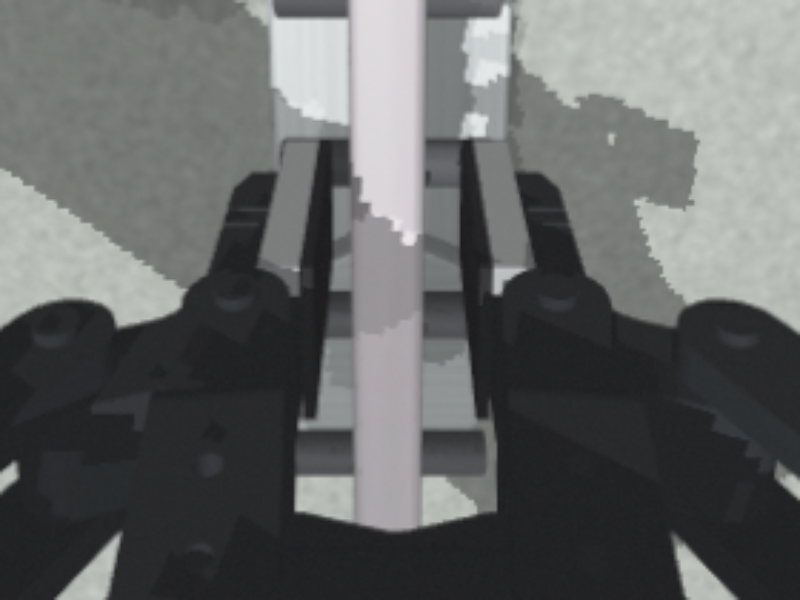

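View pics/sd4.png

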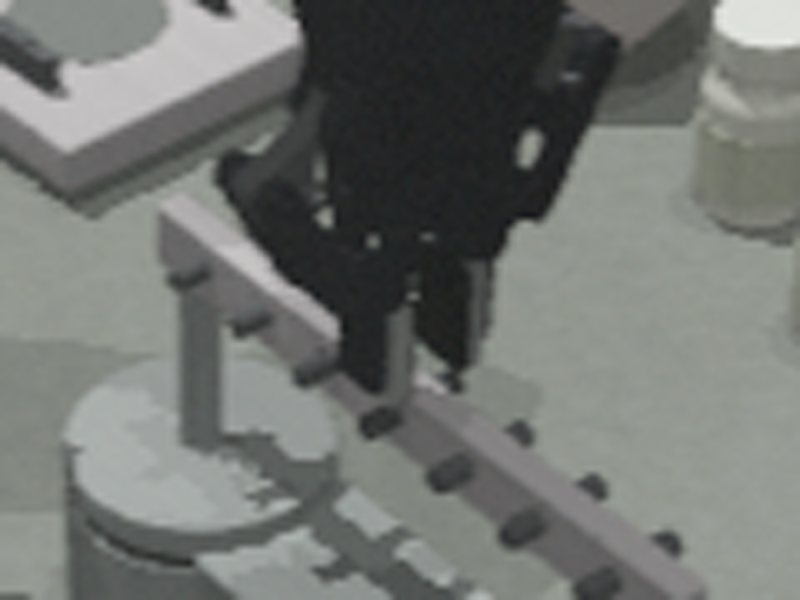

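Run:
```python
from h import *
o=arm.observe();p=o['position'];cd=calibration('side');cw=calibration('wrist')
from scipy.spatial.transform import Rotation as R
M=R.from_quat(o['ee_rot']).as_matrix();print(M)
for z in(0,-.01,-.02,-.03):
  P=np.array([p+M@[x,y,z] for x in(-.011,.011) for y in(-.01,.01)])
  print(z,proj(cd,P).round(1).tolist(),proj(cw,P).round(1).tolist())
i=get_image('scene');cv2.imwrite('pics/sc4.png',cv2.resize(i[210:330,130:290,::-1],(800,600),interpolation=cv2.INTER_CUBIC))
```

```text
[[-2.17967358e-01  9.75955901e-01  5.56324278e-04]
 [ 9.75955973e-01  2.17967544e-01 -2.97850949e-04]
 [-4.11950028e-04  4.78026218e-04 -9.99999801e-01]]
0 [[320.4, 272.8], [328.1, 268.6], [313.0, 267.1], [320.6, 263.0]] [[261.0, 267.4], [298.3, 267.4], [260.5, 229.3], [299.0, 229.3]]
-0.01 [[320.5, 268.9], [328.3, 264.7], [313.1, 263.2], [320.8, 259.1]] [[260.2, 276.7], [299.3, 276.8], [259.5, 237.0], [300.2, 237.0]]
-0.02 [[320.7, 264.9], [328.4, 260.7], [313.2, 259.2], [320.9, 255.2]] [[259.2, 287.1], [300.5, 287.1], [258.4, 245.5], [301.5, 245.5]]
-0.03 [[320.8, 260.9], [328.6, 256.7], [313.3, 255.2], [321.1, 251.2]] [[258.1, 298.8], [301.8, 298.8], [257.3, 255.0], [302.9, 255.1]]
```

View pics/sc4.png

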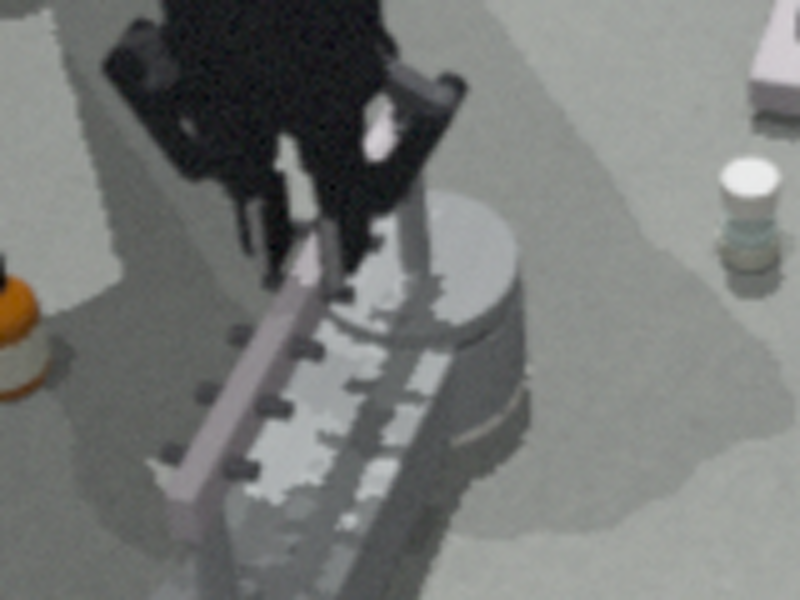

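move_arm --motion '[{"tx":0,"ty":-0.001,"tz":0,"rx":0,"ry":0,"rz":0,"jaw":0.07},{"tx":0,"ty":-0.001,"tz":0,"rx":0,"ry":0,"rz":0,"jaw":0.07},{"tx":0,"ty":-0.001,"tz":0,"rx":0,"ry":0,"rz":0,"jaw":0.07},{"tx":0,"ty":-0.001,"tz":0.01,"rx":0,"ry":0,"rz":0,"jaw":0.07},{"tx":0,"ty":-0.001,"tz":0.02,"rx":0,"ry":0,"rz":0,"jaw":0.05},{"tx":0,"ty":-0.001,"tz":0.02,"rx":0,"ry":0,"rz":0,"jaw":0.05},{"tx":0,"ty":-0.001,"tz":0.02,"rx":0,"ry":0,"rz":0,"jaw":0.05}]'

```text
t: 2.8
position: [0.515, -0.2303, 0.1101]
ee_rot: [0.625, 0.78, -0.0, -0.001]
contact_force: [-0.2, -0.1, -1.4]
grip_width: 0.0501
```

```bash
cat > look.py <<'E'
import sys
from h import *
n=sys.argv[1];b=sys.argv[2:] or []
o=arm.observe();print(o['t'],o['position'],o['contact_force'],o['wrist_torque'],o['grip_width'])
cv2.imwrite(f'pics/{n}w.png',get_image('wrist')[:,:,::-1])
cv2.imwrite(f'pics/{n}d.png',cv2.resize(get_image('side')[200:320,250:410,::-1],(800,600),interpolation=cv2.INTER_CUBIC))
E
python3 look.py a
```

```text
2.8 [ 0.51498998 -0.23029534  0.11007329] [-0.15070099 -0.09867897 -1.37056169] [0.04335265 0.08094242 0.02713619] 0.05008354508374472
```

View pics/aw.png

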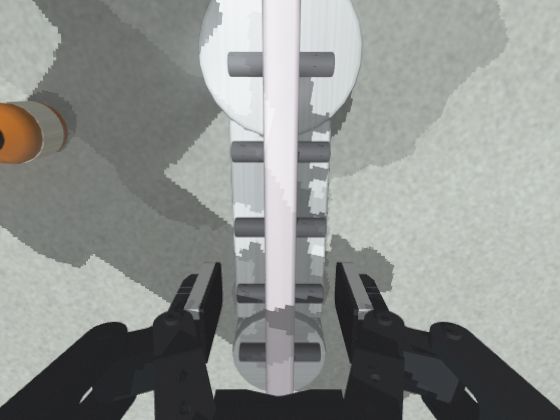

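View pics/ad.png

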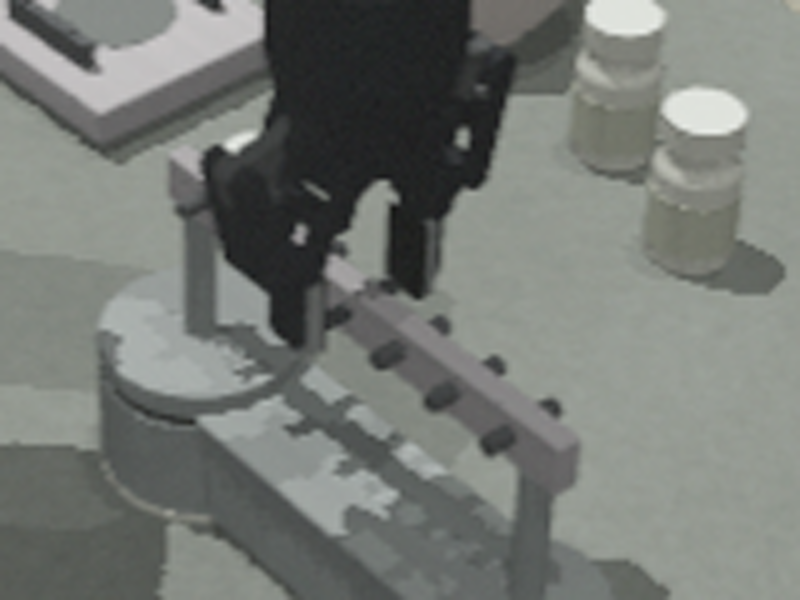

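move_arm --motion '[{"tx":0,"ty":0.001,"tz":0.007,"rx":0,"ry":0,"rz":0,"jaw":0.05},{"tx":0,"ty":0.001,"tz":0.014,"rx":0,"ry":0,"rz":0,"jaw":0.05},{"tx":0,"ty":0.001,"tz":0.014,"rx":0,"ry":0,"rz":0,"jaw":0.02},{"tx":0,"ty":0.001,"tz":0.014,"rx":0,"ry":0,"rz":0,"jaw":0.02},{"tx":0,"ty":0.001,"tz":0.014,"rx":0,"ry":0,"rz":0,"jaw":0.02},{"tx":0,"ty":0.001,"tz":0.014,"rx":0,"ry":0,"rz":0,"jaw":0.02}]'

```text
t: 3.5
position: [0.516, -0.23, 0.0962]
ee_rot: [0.625, 0.78, -0.0, -0.001]
contact_force: [-0.3, -0.8, -4.4]
grip_width: 0.0333
```

```bash
python3 look.py b
```

```text
3.5 [ 0.51599875 -0.230046    0.09618241] [-0.33487065 -0.83545335 -4.37590102] [-0.00103961  0.00761084  0.00637485] 0.03329412986021931
```

View pics/bw.png

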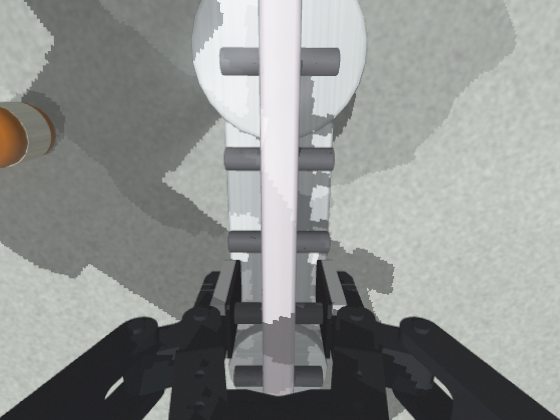

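View pics/bd.png

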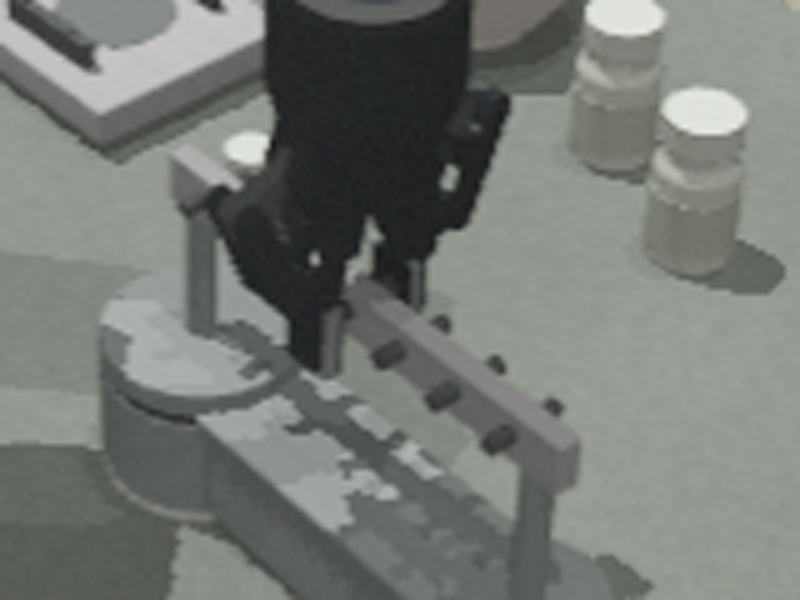

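move_arm --motion '[{"tx":0,"ty":0,"tz":0,"rx":0,"ry":0,"rz":0,"jaw":0.02},{"tx":0,"ty":0,"tz":-0.005,"rx":0,"ry":0,"rz":0,"jaw":0.02},{"tx":0,"ty":0,"tz":-0.012,"rx":0,"ry":0,"rz":0,"jaw":0.02},{"tx":0,"ty":0,"tz":-0.02,"rx":0,"ry":0,"rz":0,"jaw":0.02},{"tx":0,"ty":0,"tz":-0.025,"rx":0,"ry":0,"rz":0,"jaw":0.02},{"tx":0,"ty":0,"tz":-0.025,"rx":0,"ry":0,"rz":0,"jaw":0.02},{"tx":0,"ty":0,"tz":-0.025,"rx":0,"ry":0,"rz":0,"jaw":0.02},{"tx":0,"ty":0,"tz":-0.025,"rx":0,"ry":0,"rz":0,"jaw":0.02}]'

```text
t: 4.4
position: [0.5165, -0.2304, 0.1217]
ee_rot: [0.625, 0.78, -0.0, -0.0]
contact_force: [-0.4, -0.1, -5.5]
grip_width: 0.0334
```

```bash
sed -i 's/200:320,250:410/180:360,200:440/' look.py; python3 look.py c
```

```text
4.4 [ 0.51646955 -0.23041526  0.12166246] [-0.4239173  -0.08207043 -5.54999337] [-0.02400268  0.01151087 -0.00236288] 0.03336197987259578
```

View pics/cw.png

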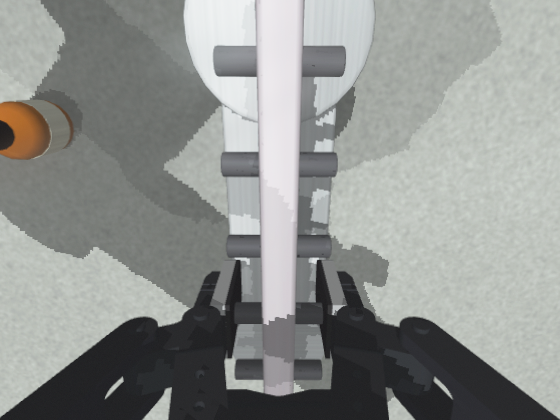

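View pics/cd.png

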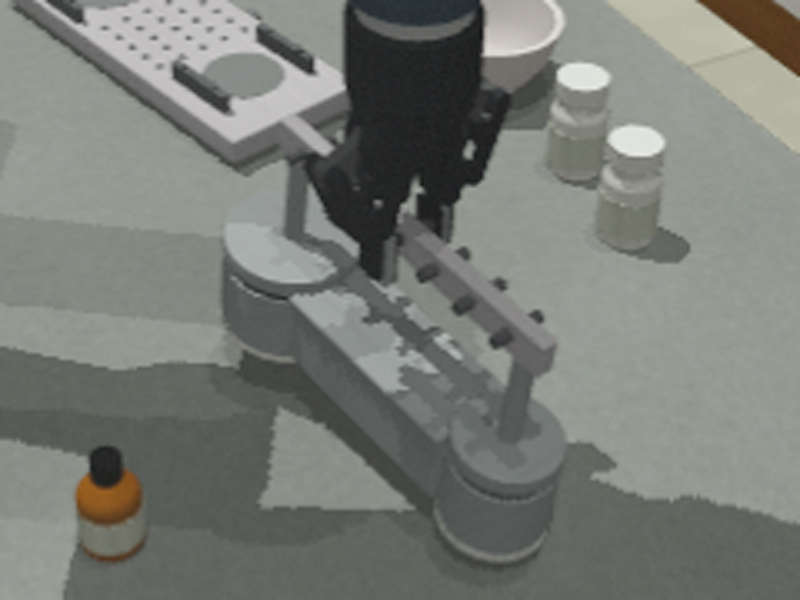

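```bash
cat > tilt.py <<'E'
import sys
from h import *
from scipy.optimize import least_squares
from scipy.spatial.transform import Rotation as R
def tilt(ks,rows):
    c=calibration('wrist');o=arm.observe();M=R.from_quat(o['ee_rot']).as_matrix()
    def f(v):
        th,x0,z0=v
        P=[o['position']+M@[x0+.03*k*np.cos(th),0,z0-.03*k*np.sin(th)] for k in ks]
        return proj(c,np.array(P))[:,1]-rows
    s=least_squares(f,[0,0,-.04]);return np.degrees(s.x[0]),s.x[1:],s.fun
if __name__=='__main__':
    print(tilt(np.array(eval(sys.argv[1])),np.array(eval(sys.argv[2]))))
E
python3 tilt.py [3,2,1,0,-1] [61,164,245.5,313.5,369.5]
```

```text
(np.float64(6.31540643008076), array([-0.00191441, -0.05385926]), array([-0.00592948, -0.07117613,  0.31976356, -0.40667856,  0.16404891]))
```

move_arm --motion '[{"tx":0,"ty":0,"tz":-0.005,"rx":0,"ry":0,"rz":0,"jaw":0.02},{"tx":0,"ty":0,"tz":-0.01,"rx":0,"ry":0,"rz":0,"jaw":0.02},{"tx":0,"ty":0,"tz":-0.015,"rx":0,"ry":0,"rz":0,"jaw":0.02},{"tx":0,"ty":0,"tz":-0.015,"rx":0,"ry":0,"rz":0,"jaw":0.02},{"tx":0,"ty":0,"tz":-0.015,"rx":0,"ry":0,"rz":0,"jaw":0.02},{"tx":0,"ty":0,"tz":-0.015,"rx":0,"ry":0,"rz":0,"jaw":0.02},{"tx":0,"ty":0,"tz":-0.015,"rx":0,"ry":0,"rz":0,"jaw":0.02},{"tx":0,"ty":0,"tz":-0.015,"rx":0,"ry":0,"rz":0,"jaw":0.02}]'

```text
t: 5.3
position: [0.5165, -0.2303, 0.1367]
ee_rot: [0.625, 0.78, 0.0, -0.0]
contact_force: [0.4, 0.3, -6.0]
grip_width: 0.0336
```

```bash
python3 look.py d
```

```text
5.3 [ 0.51647858 -0.23034334  0.1366977 ] [ 0.40866705  0.3482828  -6.04258494] [ 0.02652451 -0.003465    0.01927076] 0.033631352060256116
```

View pics/dw.png

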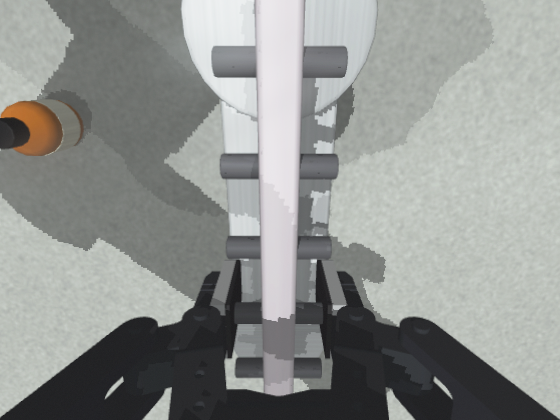

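View pics/dd.png

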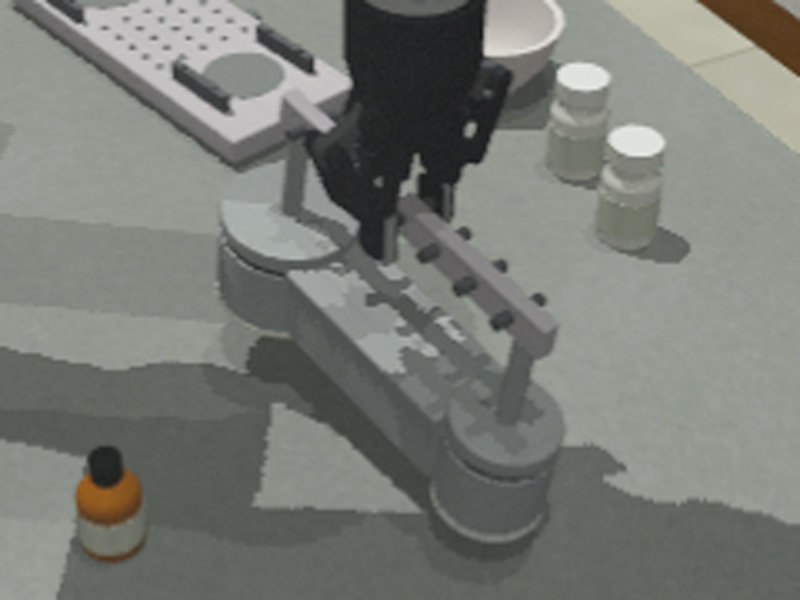

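```bash
python3 tilt.py [3,2,1,0,-1] [61.5,166,247,313.5,368]
```

```text
(np.float64(8.022491104106523), array([-0.00193104, -0.05400471]), array([ 0.03505238, -0.17268721,  0.304739  , -0.23101991,  0.06392912]))
```

move_arm --motion '[{"tx":0,"ty":0,"tz":0,"rx":0,"ry":0,"rz":0,"jaw":0.02},{"tx":0,"ty":0,"tz":0,"rx":0,"ry":0,"rz":0,"jaw":0.02},{"tx":0,"ty":0,"tz":0,"rx":0,"ry":0,"rz":0,"jaw":0.02},{"tx":0,"ty":0,"tz":0,"rx":0,"ry":0,"rz":0,"jaw":0.02},{"tx":0,"ty":0,"tz":0,"rx":0,"ry":0,"rz":0,"jaw":0.02},{"tx":0,"ty":0,"tz":0,"rx":0,"ry":0,"rz":0,"jaw":0.02},{"tx":0,"ty":0,"tz":0,"rx":0,"ry":0,"rz":0,"jaw":0.02},{"tx":0,"ty":0,"tz":0,"rx":0,"ry":0,"rz":0,"jaw":0.02}]'

```text
t: 6.2
position: [0.5167, -0.2305, 0.1369]
ee_rot: [0.625, 0.78, 0.0, 0.0]
contact_force: [0.3, 0.4, -7.2]
grip_width: 0.0334
```

```bash
python3 look.py e
```

```text
6.2 [ 0.51668127 -0.23047741  0.13692873] [ 0.34899259  0.41401552 -7.17037923] [ 0.04155242  0.00783228 -0.00884867] 0.03336621021806037
```

View pics/ew.png

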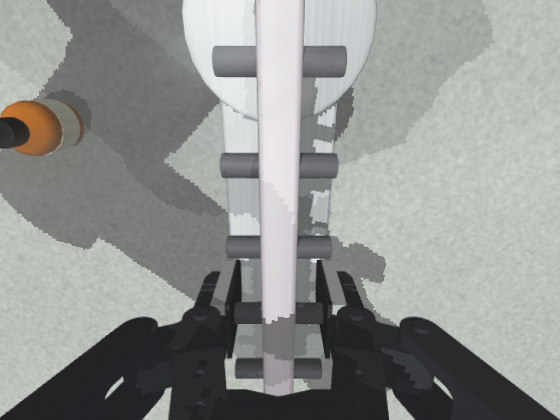

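move_arm --motion '[{"tx":0,"ty":0,"tz":-0.007,"rx":0,"ry":0,"rz":0,"jaw":0.02},{"tx":0,"ty":0,"tz":-0.02,"rx":0,"ry":0,"rz":0,"jaw":0.02},{"tx":0,"ty":0,"tz":-0.04,"rx":0,"ry":0,"rz":0,"jaw":0.02},{"tx":0,"ty":0,"tz":-0.06,"rx":0,"ry":0,"rz":0,"jaw":0.02},{"tx":0,"ty":0,"tz":-0.08,"rx":0,"ry":0,"rz":0,"jaw":0.02},{"tx":0,"ty":0,"tz":-0.1,"rx":0,"ry":0,"rz":0,"jaw":0.02},{"tx":0,"ty":0,"tz":-0.113,"rx":0,"ry":0,"rz":0,"jaw":0.02},{"tx":0,"ty":0,"tz":-0.12,"rx":0,"ry":0,"rz":0,"jaw":0.02}]'

```text
t: 7.1
position: [0.5174, -0.2308, 0.259]
ee_rot: [0.625, 0.78, 0.0, 0.002]
contact_force: [0.2, -0.3, -6.2]
grip_width: 0.0336
```

```bash
python3 look.py f
python3 - <<'E'
from h import *
cv2.imwrite('pics/fs.png',get_image('scene')[:,:,::-1])
cv2.imwrite('pics/fd2.png',get_image('side')[:,:,::-1])
print(plane(calibration('scene'),[[231,183]],0),plane(calibration('side'),[[170,226]],0))
E
```

```text
7.1 [ 0.51736666 -0.23083207  0.25904861] [ 0.1892231  -0.27754367 -6.17137542] [ 0.02024447 -0.05435513 -0.00154025] 0.033572504387420675
[[0.32271477 0.22279958 0.        ]] [[0.31645734 0.22976637 0.        ]]
```

View pics/fs.png

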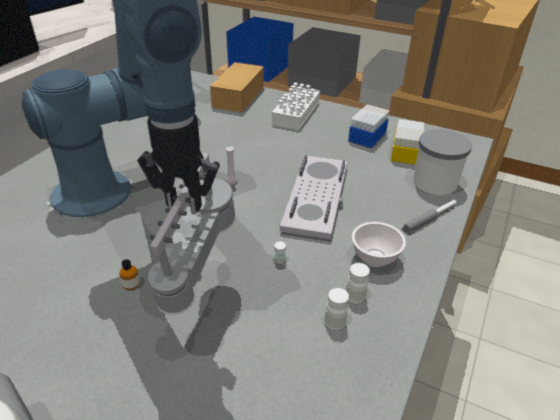

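View pics/fd2.png

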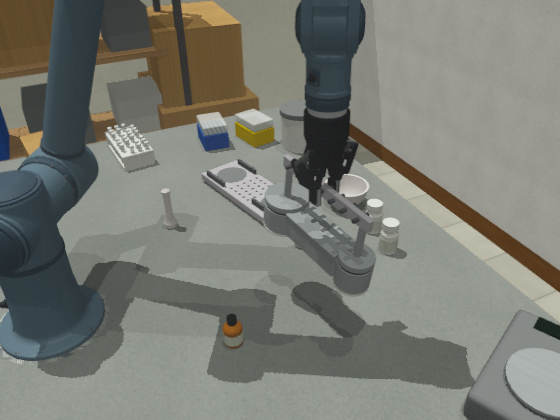

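View pics/fw.png

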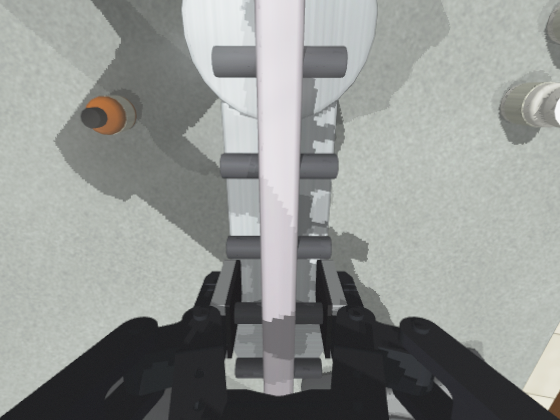

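Run:
```python
from h import *
for n,f,boxes in(('scene','fs',[((300,155),(345,185)),((294,200),(326,224))]),('side','side0',[((212,162),(252,188)),((255,190),(290,212))])):
    c=calibration(n);im=cv2.imread(f'pics/{f}.png').astype(int)
    # pads: greener/neutral grey vs pinkish deck: use R-G
    for (x0,y0),(x1,y1) in boxes:
        s=im[y0:y1,x0:x1]; m=((s[:,:,2]-s[:,:,1])<4)&(s.sum(2)>240)&(s.sum(2)<480)
        m=m.astype(np.uint8);k,l,st,_=cv2.connectedComponentsWithStats(m)
        j=1+np.argmax(st[1:,4]);cs,_=cv2.findContours((l==j).astype(np.uint8),0,1)
        ct=max(cs,key=len).reshape(-1,2)+[x0,y0]
        P=plane(c,ct,.03)[:,:2].astype(np.float32)
        A=np.c_[2*P,np.ones(len(P))];sol=np.linalg.lstsq(A,(P**2).sum(1),rcond=None)[0]
        print(n,st[j],sol[:2],np.sqrt(sol[2]+sol[:2]@sol[:2]),cv2.minEnclosingCircle(P))
```

```text
scene [  7   7  31  17 397] [0.54330679 0.3651425 ] 0.041607644807928244 ((0.543493390083313, 0.36484023928642273), 0.043992284685373306)
scene [  4   4  25  16 307] [0.59131605 0.17133284] 0.030680244577105 ((0.5908458828926086, 0.17099294066429138), 0.032758790999650955)
side [  0   5  35  21 387] [0.53845702 0.36517256] 0.046794669291934245 ((0.5349799990653992, 0.3569534718990326), 0.060214269906282425)
side [  0   4  35  18 312] [0.59208144 0.17434349] 0.036962594275662286 ((0.5914186239242554, 0.17723019421100616), 0.048170991241931915)
```

move_arm --motion '[{"tx":0.004,"ty":0.0013,"tz":0,"rx":0,"ry":0,"rz":0,"jaw":0.02},{"tx":0.011,"ty":0.0037,"tz":0,"rx":0,"ry":0,"rz":0,"jaw":0.02},{"tx":0.022,"ty":0.0073,"tz":0,"rx":0,"ry":0,"rz":0,"jaw":0.02},{"tx":0.037,"ty":0.0123,"tz":0,"rx":0,"ry":0,"rz":0,"jaw":0.02},{"tx":0.055,"ty":0.0183,"tz":0,"rx":0,"ry":0,"rz":0,"jaw":0.02},{"tx":0.075,"ty":0.025,"tz":0,"rx":0,"ry":0,"rz":0,"jaw":0.02},{"tx":0.095,"ty":0.0316,"tz":0,"rx":0,"ry":0,"rz":0,"jaw":0.02},{"tx":0.115,"ty":0.0382,"tz":0,"rx":0,"ry":0,"rz":0,"jaw":0.02}]'

```text
t: 8.1
position: [0.5287, -0.1075, 0.257]
ee_rot: [0.625, 0.781, 0.0, -0.0]
contact_force: [0.5, 0.3, -5.7]
grip_width: 0.0332
```

move_arm --motion '[{"tx":0.02,"ty":0.0066,"tz":0,"rx":0,"ry":0,"rz":0,"jaw":0.02},{"tx":0.04,"ty":0.0133,"tz":0,"rx":0,"ry":0,"rz":0,"jaw":0.02},{"tx":0.06,"ty":0.02,"tz":0,"rx":0,"ry":0,"rz":0,"jaw":0.02},{"tx":0.08,"ty":0.0266,"tz":0,"rx":0,"ry":0,"rz":0,"jaw":0.02},{"tx":0.1,"ty":0.0332,"tz":0,"rx":0,"ry":0,"rz":0,"jaw":0.02},{"tx":0.12,"ty":0.04,"tz":0,"rx":0,"ry":0,"rz":0,"jaw":0.02},{"tx":0.14,"ty":0.0466,"tz":0,"rx":0,"ry":0,"rz":0,"jaw":0.02},{"tx":0.16,"ty":0.0532,"tz":0,"rx":0,"ry":0,"rz":0,"jaw":0.02}]'

```text
t: 8.9
position: [0.5453, 0.0602, 0.257]
ee_rot: [0.625, 0.781, 0.0, -0.0]
contact_force: [-0.6, 0.1, -5.9]
grip_width: 0.0335
```

move_arm --motion '[{"tx":0.02,"ty":0.0066,"tz":0,"rx":0,"ry":0,"rz":0,"jaw":0.02},{"tx":0.04,"ty":0.0133,"tz":0,"rx":0,"ry":0,"rz":0,"jaw":0.02},{"tx":0.06,"ty":0.02,"tz":0,"rx":0,"ry":0,"rz":0,"jaw":0.02},{"tx":0.08,"ty":0.0266,"tz":0,"rx":0,"ry":0,"rz":0,"jaw":0.02},{"tx":0.1,"ty":0.0332,"tz":0,"rx":0,"ry":0,"rz":0,"jaw":0.02},{"tx":0.12,"ty":0.04,"tz":0,"rx":0,"ry":0,"rz":0,"jaw":0.02},{"tx":0.138,"ty":0.046,"tz":0,"rx":0,"ry":0,"rz":0,"jaw":0.02},{"tx":0.153,"ty":0.051,"tz":0,"rx":0,"ry":0,"rz":0,"jaw":0.02}]'

```text
t: 9.7
position: [0.5614, 0.2207, 0.2569]
ee_rot: [0.625, 0.781, 0.0, -0.0]
contact_force: [0.1, -0.1, -6.1]
grip_width: 0.0331
```

move_arm --motion '[{"tx":0.013,"ty":0.004,"tz":0,"rx":0,"ry":0,"rz":-0.5,"jaw":0.02},{"tx":0.023,"ty":0.0075,"tz":0,"rx":0,"ry":0,"rz":-1,"jaw":0.02},{"tx":0.031,"ty":0.01,"tz":0,"rx":0,"ry":0,"rz":-1.2,"jaw":0.02},{"tx":0.037,"ty":0.0125,"tz":0,"rx":0,"ry":0,"rz":-1.2,"jaw":0.02},{"tx":0.042,"ty":0.0145,"tz":0,"rx":0,"ry":0,"rz":-1.2,"jaw":0.02},{"tx":0.045,"ty":0.0155,"tz":0,"rx":0,"ry":0,"rz":-1.2,"jaw":0.02},{"tx":0.047,"ty":0.016,"tz":0,"rx":0,"ry":0,"rz":-1.2,"jaw":0.02},{"tx":0.047,"ty":0.016,"tz":0,"rx":0,"ry":0,"rz":-1.2,"jaw":0.02}]'

```text
t: 10.5
position: [0.5677, 0.2676, 0.2569]
ee_rot: [0.617, 0.787, 0.0, 0.0]
contact_force: [0.4, 0.8, -6.9]
grip_width: 0.0335
```

```bash
python3 look.py g
python3 - <<'E'
from h import *
cv2.imwrite('pics/gs.png',get_image('scene')[:,:,::-1])
cv2.imwrite('pics/gd2.png',get_image('side')[:,:,::-1])
o=arm.observe();print(o['position'],o['ee_rot'])
E
```

```text
10.5 [0.56767427 0.26763197 0.25692135] [ 0.36225279  0.84815337 -6.93155573] [ 0.04947279  0.02613296 -0.04115046] 0.03354866000478324
[0.56764664 0.26733742 0.25702412] [ 6.17192767e-01  7.86811968e-01 -1.39532283e-05  1.24417028e-04]
```

View pics/gs.png

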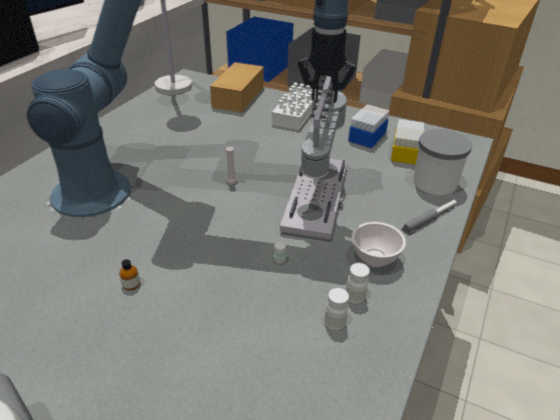

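View pics/gd2.png

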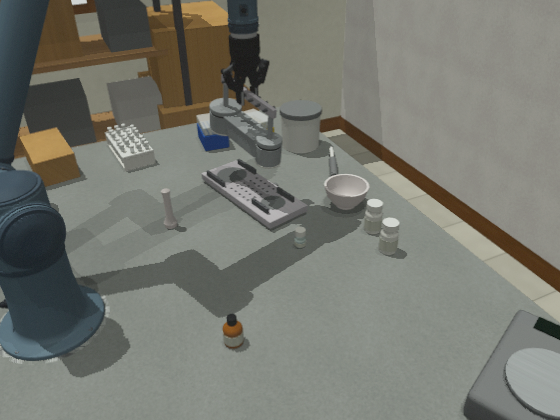

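View pics/gw.png

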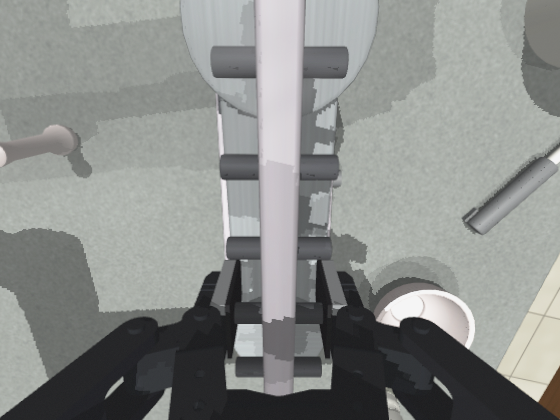

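move_arm --motion '[{"tx":0.003,"ty":0,"tz":0.006,"rx":0,"ry":0,"rz":0,"jaw":0.02},{"tx":0.003,"ty":0,"tz":0.018,"rx":0,"ry":0,"rz":0,"jaw":0.02},{"tx":0.003,"ty":0,"tz":0.034,"rx":0,"ry":0,"rz":0,"jaw":0.02},{"tx":0.003,"ty":0,"tz":0.05,"rx":0,"ry":0,"rz":0,"jaw":0.02},{"tx":0.003,"ty":0,"tz":0.065,"rx":0,"ry":0,"rz":0,"jaw":0.02},{"tx":0.003,"ty":0,"tz":0.075,"rx":0,"ry":0,"rz":0,"jaw":0.02},{"tx":0.003,"ty":0,"tz":0.08,"rx":0,"ry":0,"rz":0,"jaw":0.02},{"tx":0.003,"ty":0,"tz":0.08,"rx":0,"ry":0,"rz":0,"jaw":0.02}]'

```text
t: 11.5
position: [0.5664, 0.2704, 0.1762]
ee_rot: [0.617, 0.787, -0.001, -0.0]
contact_force: [-1.0, 0.7, -5.4]
grip_width: 0.0332
```

```bash
cat > look2.py <<'E'
import sys
from h import *
n=sys.argv[1]
o=arm.observe();print(o['t'],o['position'],o['contact_force'],o['grip_width'])
cv2.imwrite(f'pics/{n}w.png',get_image('wrist')[:,:,::-1])
cv2.imwrite(f'pics/{n}s.png',cv2.resize(get_image('scene')[90:240,230:430,::-1],(800,600),interpolation=cv2.INTER_CUBIC))
cv2.imwrite(f'pics/{n}d.png',cv2.resize(get_image('side')[90:240,170:370,::-1],(800,600),interpolation=cv2.INTER_CUBIC))
E
python3 look2.py i
```

```text
11.5 [0.56638649 0.27041475 0.17615888] [-1.0023678   0.72469033 -5.37313637] 0.03323759711098948
```

View pics/is.png

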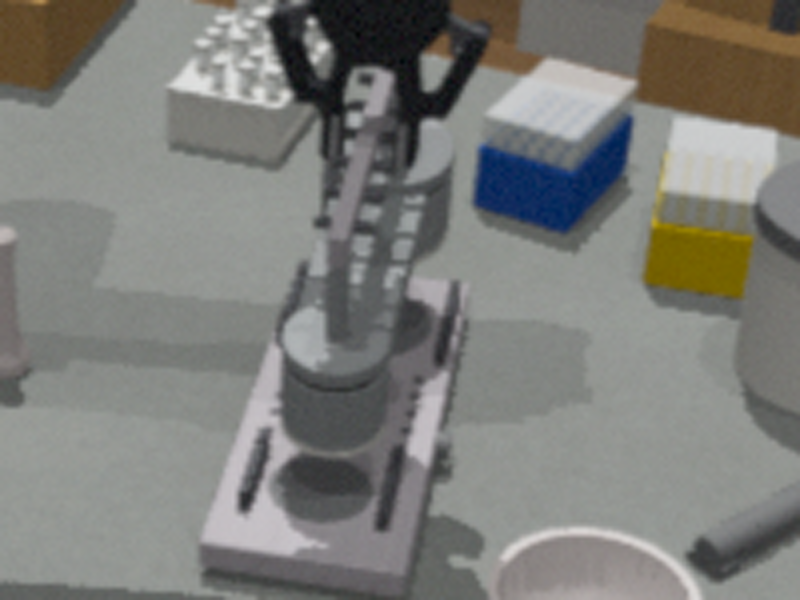

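View pics/id.png

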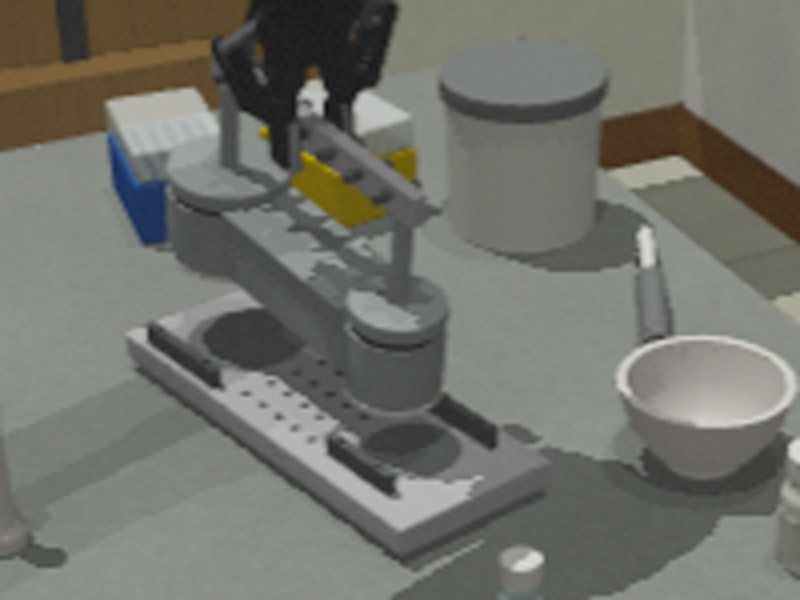

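View pics/iw.png

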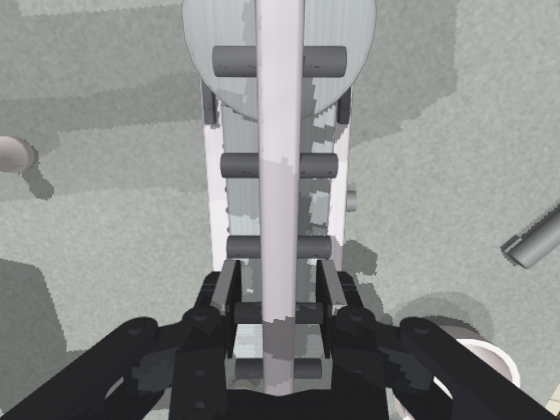

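move_arm --motion '[{"tx":0,"ty":-0.001,"tz":0.005,"rx":0,"ry":0,"rz":0,"jaw":0.02},{"tx":0,"ty":-0.001,"tz":0.012,"rx":0,"ry":0,"rz":0,"jaw":0.02},{"tx":0,"ty":-0.001,"tz":0.019,"rx":0,"ry":0,"rz":0,"jaw":0.02},{"tx":0,"ty":-0.001,"tz":0.024,"rx":0,"ry":0,"rz":0,"jaw":0.02},{"tx":0,"ty":-0.001,"tz":0.028,"rx":0,"ry":0,"rz":0,"jaw":0.02},{"tx":0,"ty":-0.001,"tz":0.031,"rx":0,"ry":0,"rz":0,"jaw":0.02},{"tx":0,"ty":-0.001,"tz":0.033,"rx":0,"ry":0,"rz":0,"jaw":0.02},{"tx":0,"ty":-0.001,"tz":0.035,"rx":0,"ry":0,"rz":0,"jaw":0.02}]'

```text
t: 12.45
position: [0.5661, 0.2705, 0.142]
ee_rot: [0.617, 0.787, 0.0, 0.0]
contact_force: [-0.2, 0.4, -5.8]
grip_width: 0.0331
```

```bash
python3 look2.py j
```

```text
12.45 [0.56606564 0.27047408 0.14195578] [-0.18966521  0.43784128 -5.7583387 ] 0.03310402428499
```

View pics/js.png

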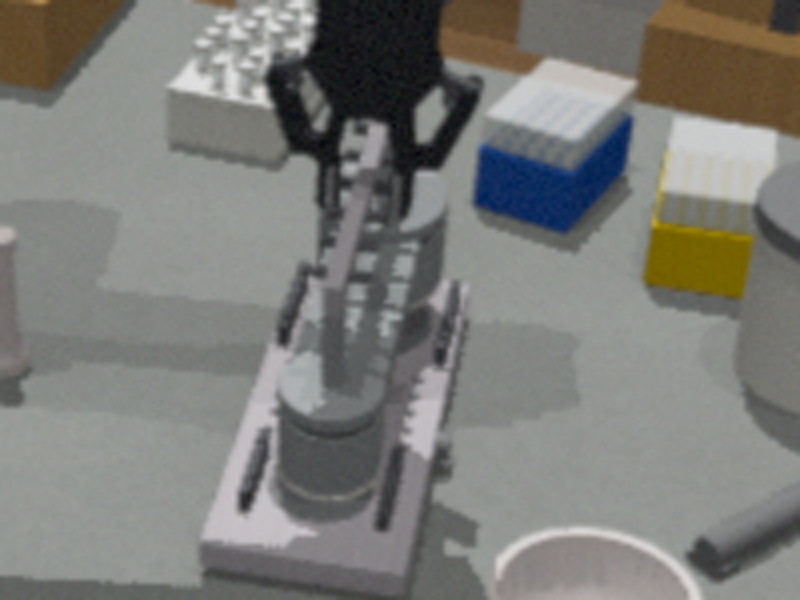

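View pics/jd.png

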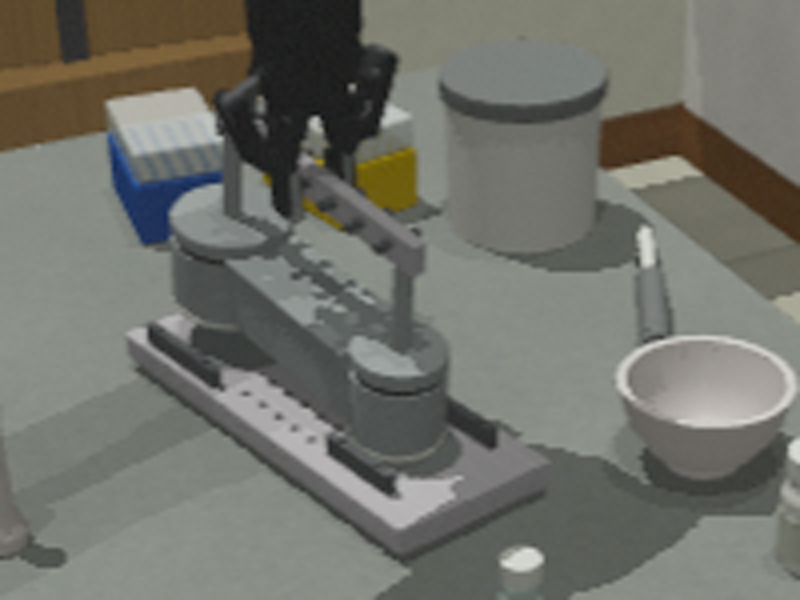

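View pics/jw.png

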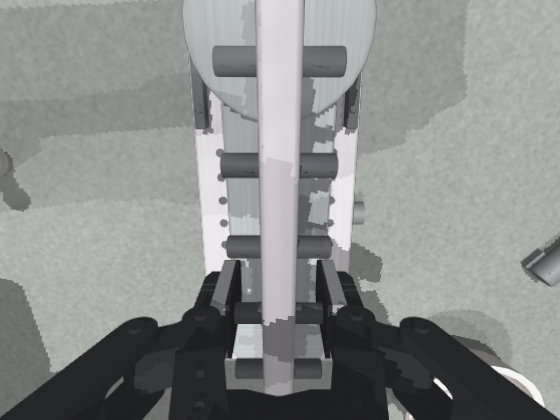

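move_arm --motion '[{"tx":0,"ty":-0.001,"tz":0.0015,"rx":0,"ry":0,"rz":0,"jaw":0.02},{"tx":0,"ty":-0.001,"tz":0.003,"rx":0,"ry":0,"rz":0,"jaw":0.02},{"tx":0,"ty":-0.001,"tz":0.0045,"rx":0,"ry":0,"rz":0,"jaw":0.02},{"tx":0,"ty":-0.001,"tz":0.006,"rx":0,"ry":0,"rz":0,"jaw":0.02},{"tx":0,"ty":-0.001,"tz":0.0075,"rx":0,"ry":0,"rz":0,"jaw":0.02},{"tx":0,"ty":-0.001,"tz":0.009,"rx":0,"ry":0,"rz":0,"jaw":0.02},{"tx":0,"ty":-0.001,"tz":0.0105,"rx":0,"ry":0,"rz":0,"jaw":0.02},{"tx":0,"ty":-0.001,"tz":0.012,"rx":0,"ry":0,"rz":0,"jaw":0.02}]'

```text
t: 13.4
position: [0.565, 0.2702, 0.1299]
ee_rot: [0.617, 0.787, 0.0, 0.0]
contact_force: [-0.5, -0.2, -5.9]
grip_width: 0.0332
```

```bash
python3 look2.py k
```

```text
13.4 [0.56502035 0.27015703 0.12986585] [-0.47070069 -0.16289889 -5.86439539] 0.033237010064241644
```

View pics/kd.png

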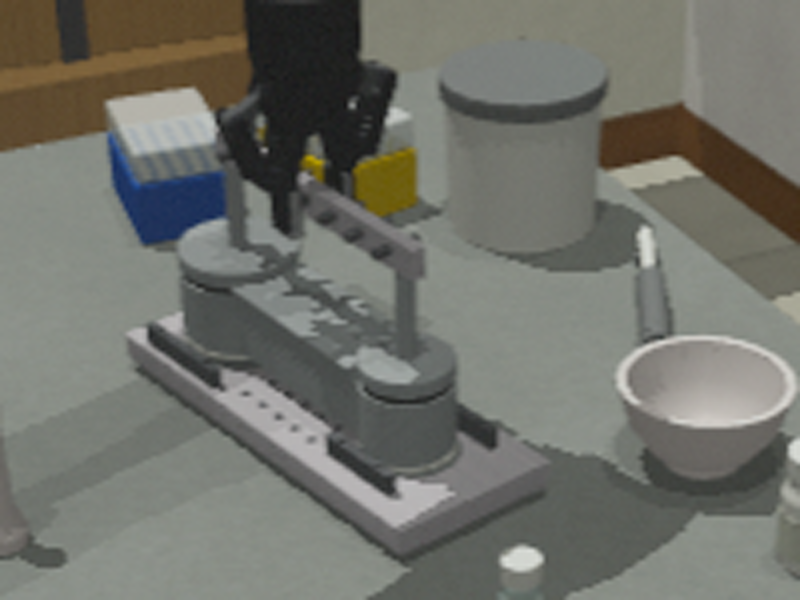

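View pics/kw.png

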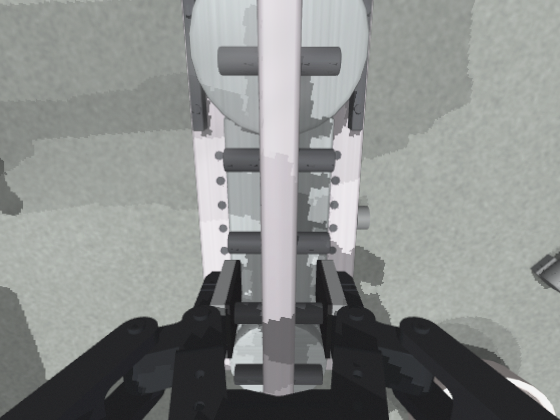

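move_arm --motion '[{"tx":0,"ty":0,"tz":0.001,"rx":0,"ry":0,"rz":0,"jaw":0.02},{"tx":0,"ty":0,"tz":0.002,"rx":0,"ry":0,"rz":0,"jaw":0.02},{"tx":0,"ty":0,"tz":0.003,"rx":0,"ry":0,"rz":0,"jaw":0.02},{"tx":0,"ty":0,"tz":0.004,"rx":0,"ry":0,"rz":0,"jaw":0.02},{"tx":0,"ty":0,"tz":0.004,"rx":0,"ry":0,"rz":0,"jaw":0.02}]'

```text
t: 14.05
position: [0.5651, 0.2701, 0.1261]
ee_rot: [0.617, 0.787, 0.0, 0.0]
contact_force: [-0.3, 0.7, -5.3]
grip_width: 0.0332
```

```bash
python3 look2.py l
```

```text
14.05 [0.56507168 0.27014152 0.12605294] [-0.33503459  0.65100143 -5.33696025] 0.033208657265635926
```

View pics/lw.png

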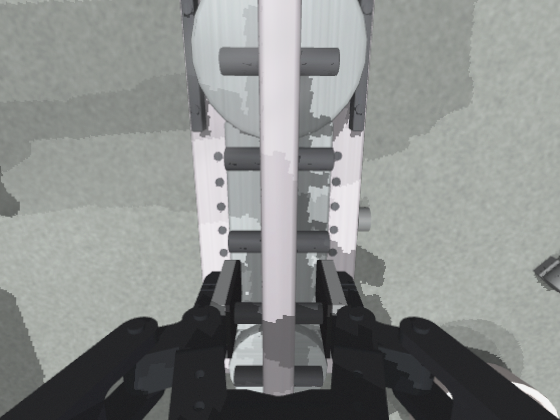

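View pics/ld.png

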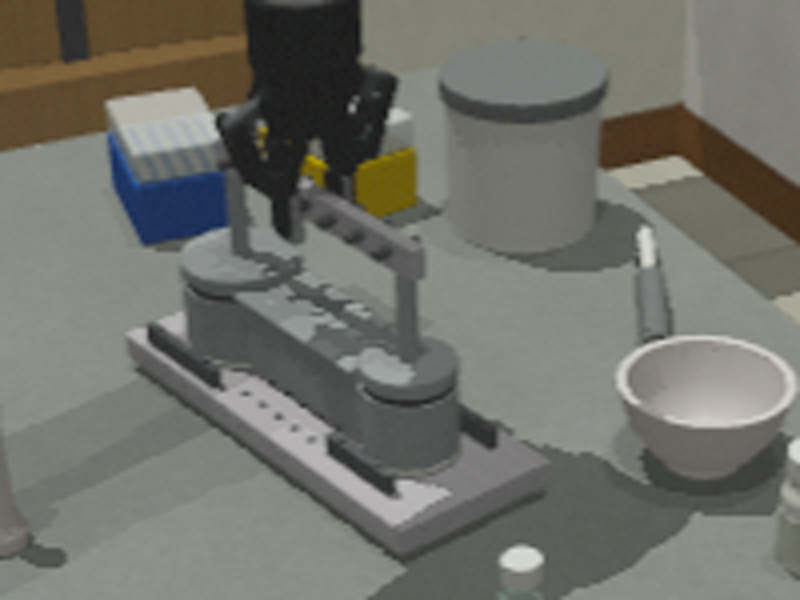

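```bash
python3 tilt.py [3,2,1,0,-1] [61.5,159,242,313.5,376]
```

```text
(np.float64(0.2803583956236522), array([-0.00197284, -0.05396823]), array([-0.08123411,  0.22185901, -0.09535808, -0.15147307,  0.10622163]))
```

move_arm --motion '[{"tx":0,"ty":0,"tz":0.0005,"rx":0,"ry":0,"rz":0,"jaw":0.02},{"tx":0,"ty":0,"tz":0.001,"rx":0,"ry":0,"rz":0,"jaw":0.02},{"tx":0,"ty":0,"tz":0.001,"rx":0,"ry":0,"rz":0,"jaw":0.02}]'

```text
t: 14.5
position: [0.5653, 0.2702, 0.1259]
ee_rot: [0.617, 0.787, 0.001, 0.0]
contact_force: [-2.6, -0.7, 3.0]
grip_width: 0.0331
```

move_arm --motion '[{"tx":0,"ty":0,"tz":0,"rx":0,"ry":0,"rz":0,"jaw":0.037},{"tx":0,"ty":0,"tz":0,"rx":0,"ry":0,"rz":0,"jaw":0.045},{"tx":0,"ty":0,"tz":0,"rx":0,"ry":0,"rz":0,"jaw":0.06},{"tx":0,"ty":0,"tz":0,"rx":0,"ry":0,"rz":0,"jaw":0.06},{"tx":0,"ty":0,"tz":0,"rx":0,"ry":0,"rz":0,"jaw":0.06}]'

```text
t: 15.0
position: [0.5651, 0.2701, 0.1249]
ee_rot: [0.617, 0.787, 0.0, 0.0]
contact_force: [0.3, 0.1, -0.2]
grip_width: 0.06
```

```bash
python3 look2.py m
```

```text
15.0 [0.56509622 0.27009325 0.124905  ] [ 0.27374871  0.12001392 -0.15851197] 0.05999205185597987
```

View pics/mw.png

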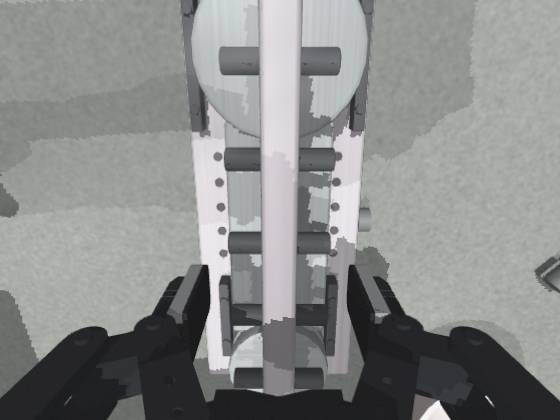

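View pics/md.png

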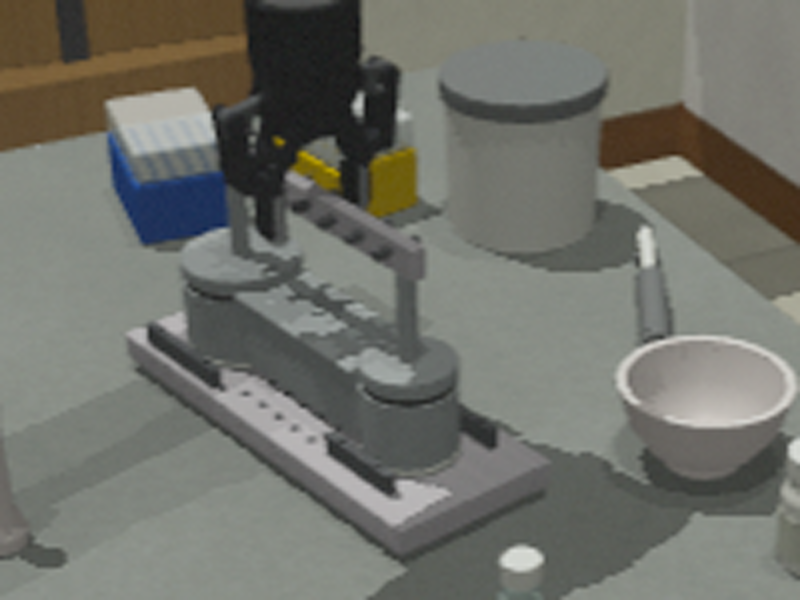

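move_arm --motion '[{"tx":0,"ty":0,"tz":-0.015,"rx":0,"ry":0,"rz":0,"jaw":0.065},{"tx":0,"ty":0,"tz":-0.04,"rx":0,"ry":0,"rz":0,"jaw":0.065},{"tx":0,"ty":0,"tz":-0.08,"rx":0,"ry":0,"rz":0,"jaw":0.065},{"tx":0,"ty":0,"tz":-0.12,"rx":0,"ry":0,"rz":0,"jaw":0.065},{"tx":-0.03,"ty":0,"tz":-0.14,"rx":0,"ry":0,"rz":0,"jaw":0.065},{"tx":-0.07,"ty":0,"tz":-0.14,"rx":0,"ry":0,"rz":0,"jaw":0.065},{"tx":-0.1,"ty":0,"tz":-0.14,"rx":0,"ry":0,"rz":0,"jaw":0.065},{"tx":-0.1,"ty":0,"tz":-0.14,"rx":0,"ry":0,"rz":0,"jaw":0.065}]'

```text
t: 15.95
position: [0.59, 0.1695, 0.2652]
ee_rot: [0.619, 0.785, -0.0, 0.001]
contact_force: [-0.2, 0.0, -0.9]
grip_width: 0.0653
```

```bash
python3 look2.py n
python3 - <<'E'
from h import *
c=calibration('wrist')
ax=np.array([np.cos(np.radians(103.8)),np.sin(np.radians(103.8)),0]);n=np.array([ax[1],-ax[0],0])
C=np.array([.568,.269,0])
for k in(-3,0,3): print(k,[proj(c,C+[0,0,.18]+.03*k*ax+s*n*.018).round(1).tolist() for s in(-1,1)])
E
```

```text
15.95 [0.58995535 0.16948566 0.26519415] [-0.19105317  0.03695908 -0.92919331] 0.06531795124265635
-3 [[[258.9, 190.6]], [[307.0, 190.6]]]
0 [[[256.5, 60.1]], [[310.7, 60.1]]]
3 [[[253.3, -110.6]], [[315.8, -110.6]]]
```

View pics/nw.png

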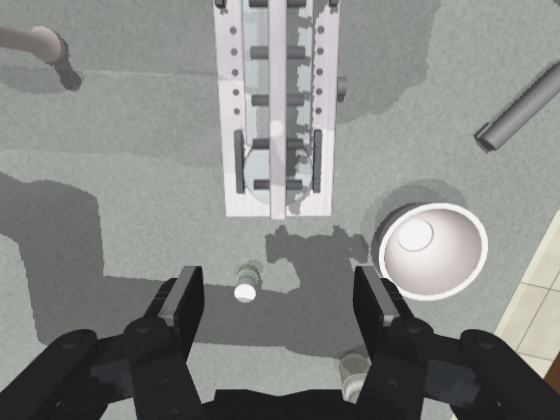

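View pics/ns.png

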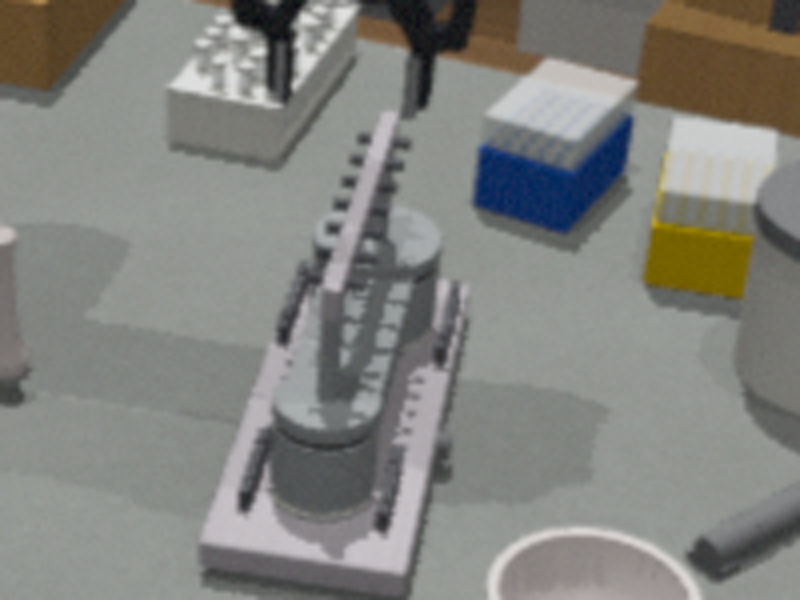

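View pics/nd.png

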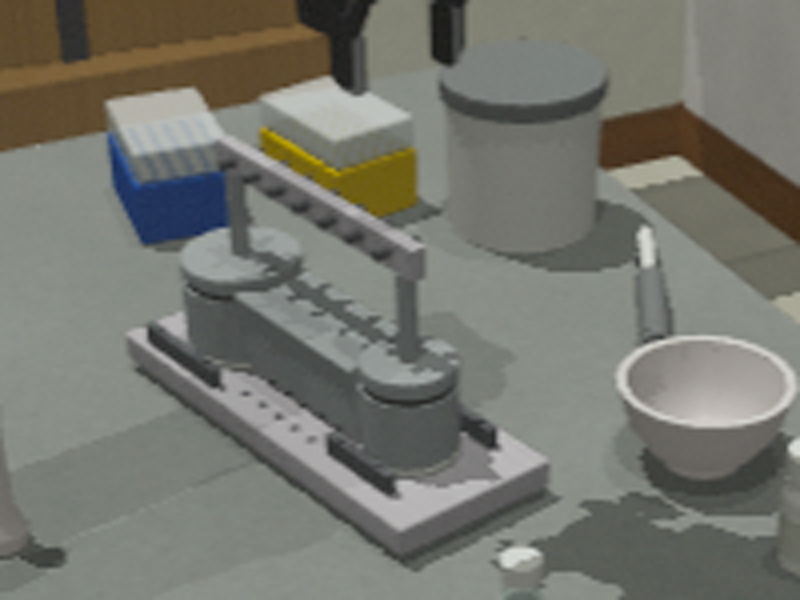

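Run:
```python
from h import *
c=calibration('wrist')
ax=np.array([np.cos(np.radians(103.8)),np.sin(np.radians(103.8)),0]);n=np.array([ax[1],-ax[0],0])
# candidates
pins=plane(c,[[278,184.5],[278,144],[278,100],[278,52]],.18)
print('pin along/lat',(pins@ax).round(4),(pins@n).round(4))
print('mid est',[(p@ax+.03*k).round(4) for p,k in zip(pins,(3,2,1,0))])
e=plane(c,[[226,216],[331,216]],.03);print('deck centre along',e@ax+.17,'lat',e@n,(e@n).mean())
g=plane(c,[[241,130],[317,130],[241,192],[317,192]],.046);print('guide ends along, centre est', (g[:2]@ax-.035+.1), (g[2:]@ax+.035+.1),'lat',g@n)
C=np.array([.568,.269,0]);print('scene est centre',C@ax,C@n)
im=cv2.imread('pics/nw.png');cv2.imwrite('pics/nwz.png',cv2.resize(im[0:230,190:370],(626,800))[:600] if 0 else cv2.resize(im[30:230,180:400],(660,600),interpolation=cv2.INTER_CUBIC))
```

```text
pin along/lat [0.0405 0.0704 0.1005 0.1307] [0.6121 0.6121 0.612  0.612 ]
mid est [np.float64(0.1305), np.float64(0.1304), np.float64(0.1305), np.float64(0.1307)]
deck centre along [0.13144724 0.13149812] lat [0.54909417 0.67630535] 0.6126997615011719
guide ends along, centre est [0.13060644 0.13064538] [0.13126486 0.13130156] lat [0.57222782 0.65403058 0.5699491  0.65648717]
scene est centre 0.1257481173910583 0.6157697710773115
```

View pics/nwz.png

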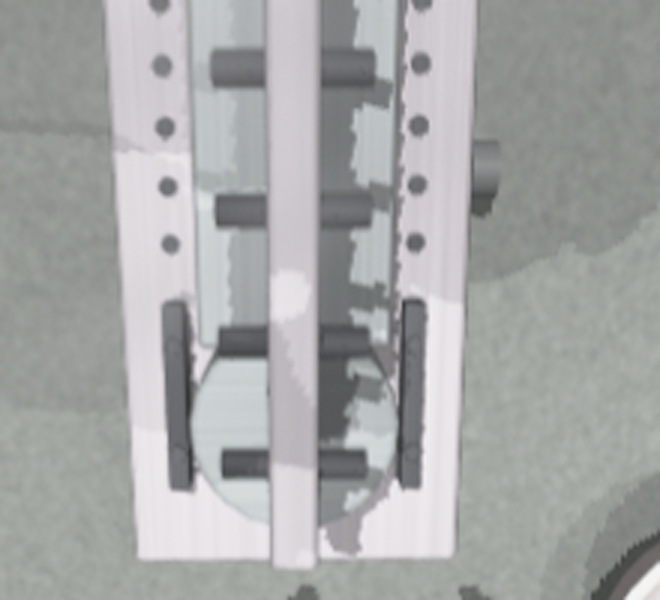

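```bash
python3 -c "
from station import arm
o=arm.observe();print(o['t'],abs(o['qvel']).max(),o['contact_force']);print(arm.close_job())"
```

```text
16.1 0.019804813916293497 [0.44358613 0.15652572 0.28527638]
the job is handed in; nothing more can be done
None
```

The canister stands released on the shaker deck, its large end on the large pad and its small end on the small pad, and the job is handed in at t = 16.1 s. I have no verdict back, so the results below are my own last checks.

**Grip and lift:** I gripped the middle pin and tried it with lifts of 25 mm and then 40 mm. It hung steady at about 8°, small end low, so no other pin was needed.

**Carry and set-down:** I carried it over, lowered it until the low end slid level at about 0.3°, pressed lightly until it was seated, and released it.

**Position:** In the final wrist image the middle pin lies about 1 mm from the deck centre, both along and across. Both ends are between their guides, and the gripper is clear with contact force near zero. In my last pictures the vial, mortar, pestle and one bottle looked where they started. The other two bottles were outside the final frames, but the arm never went near them.

**What failed or disagreed:**
- **First grasp:** it closed above the pin. The pads ended up gripping with the pin about 54 mm behind the reported TCP, not the stated 19 mm, and I corrected this from the images.
- **Deck centre:** the scene and side estimate differed from the final wrist estimate by about 5 mm. I relied on the wrist image because canister and deck appear together in it.
- **Wrist force:** it read about −5 N until the canister was fully down, so it gave no early warning of touchdown.

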